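# Lock a bayonet fuse carrier into a burn-in power box

## Robot

A 6-joint arm with a two-finger parallel gripper is mounted at the origin on the work surface. World frame = base frame: x ahead of the robot, y to its left, z up, the work surface at z = 0. Lengths are in m, angles in degrees, forces in N, time in s.
With the tool pointing down it reaches from about 0.3 to 0.75 m from the base axis. Payload 8.5 kg.
Tool frame: the origin (TCP) lies on the centre line of the jaws, within the pads' length; the fingertips stand 14 mm ahead of it and the grasp point (between the pads) lies 5 mm behind it; z points along the fingers, y is the direction in which the jaws open and shut (so a half turn about z gives the same grasp; the last joint's range is limited). The gripper opens to 85 mm and grips with 20 to 120 N. Pads are 22 mm wide; open, the fingers measure 114 mm over their backs; the gripper's body (76 mm by 85 mm) begins 54 mm behind the grasp point. The pads swing forward as they close: fully open they stand 13 mm farther back than shut.
Start: joints at [63.81, 21.807, 74.336, -0, 83.858, -12.336], TCP at [0.132, 0.534, 0.209] pointing down, gripper open.
Joint ranges: [-178.18, 178.18], [-50.72, 133.34], [12.68, 142.11], [-81.47, 261.47], [9.98, 163.14], [-165.26, 165.26]. Speed limits (degrees/s): [136.94, 136.94, 180, 180, 180, 180].

## Interface

Orientations are given as a 3x3 rotation matrix whose columns are the frame's x, y, z axes.
In Python, from rig import env, optics, order, finder gives the robot as it stands.
- The arm moves only by the tool play_rows, never from a script. Its argument "commands" is a list of rows, each an object of numbers: "grip": the closure, from -1 (fully open) to 1 (shut); "x", "y", "z": the shift along the tool's x, y, z in m; "rx", "ry", "rz": the turn, a rotation vector about the tool's x, y, z in rad. A call has 1 to 12 rows; each row shifts and turns the commanded pose from where the row before left it, along the tool's axes as they then stand; what a row does not reach is not made up. A row lasts 1/8 s, in which the tool goes at most 62.5 mm and 10.7 degrees, less where a joint would pass 70% of its speed; a pose out of reach is approached as far as the arm can. A call is refused whole if a number of a shift passes 0.0625 or a number of a turn 0.188, either way. A call with a gripper value outside its range is refused whole. The fingers move at their own pace and stop on an object; "squeeze" is the grip in N (left out, the last holds). Time passes only in rows, so rows that do not move let the fingers close. It gives the time, the measured TCP pose, the force and the opening at its end, in the units of the state.
- env.observe(): the state, without advancing time (a new reading comes with each control period).
- optics.get_image(name): name is "scene" or "top" or "wrist"; returns a dict with "color" (480x640x3 uint8, blue, green, red), "range_z" (480x640 float32, m along the optical axis (not along the pixel's ray), 0 where there is no reading), "fov_y" (degrees; the focal length in pixels is half the picture's height over the tangent of half this angle, whatever the lens; pixels are square), "cx", "cy" (the principal point, pixels), "dist_coeffs" ([k1, k2, p1, p2, k3] as OpenCV has them; the pictures are not rectified), "cam_to_world" (4x4, takes a point from camera to world coordinates). Camera axes: x right, y down, z forward; pixel columns grow to the right and rows downward; lengths in m; the calibration is good to about 2 mm. A picture is of the moment at which its call begins.
- order.close_job(): hands the job in, once; it reports no verdict.
Trained networks look in the newest picture that a camera, given by its name, has taken for a name from the list of things; names that differ only in an ending like _2 or _b are one class to them, and where a whole thing is asked for, a point or a joint stands for the part that bears it (a point fixed in the world has none). Each returns a list of dicts, best first, with "conf" (0 to 1); they miss things now and then, are a little off and sometimes report something else, mostly with a low value. They report only what shows in the picture. A call takes as long as a camera call. They do not tell look-alikes from the thing itself.
- finder.boxes_of(camera, thing): "point" ([x, y, z] in m, in world coordinates, good to about 4 mm: the middle of the surface that is visible of it).
The state is a dict: "time_s": time; "q": joint angles; "qvel": joint speeds; "joint_efforts": joint torques, N m; "position": TCP position; "tool_rot": TCP orientation; "ft_force": force on the tool from outside, world axes, zero at the start; "wrist_torque": the same for the moment, N m; "grip_width": finger opening in m.
Only numpy, scipy, OpenCV 4.12 (cv2) and the standard library are available. Lean on these libraries where they do the work, as an engineer would, in place of code of your own. Each camera call takes 0.05 s, during which the arm holds its last target.

## Task

Pick up the loose lugged fuse carrier and fit it in the empty socket of the power-feed box: feel its lugs into the slots, push it in against the spring, twist it clockwise to the stop and let it spring back into its notches, so that it stays locked like its neighbour, and let go. Be gentle: never force it with more than about 30 N of push or 0.5 N m of twist, and leave the other things on the bench where they are.

Things in the scene. Friction and masses are not known exactly. Their poses are not given: they have to be found in the camera images.
- carrier: The loose fuse carrier (0.1 to 0.17 kg), standing upright on its brass barrel: 28 mm diameter, 26 mm long, foot edge chamfered 2 mm wide, 3 mm high. Above it a black flange 52 mm diameter (26 to 32 mm above the underside) and a grip bar. Same after a half turn about z (up). Origin: centre of its underside, on the axis; x along the bar and the lugs.
- grip_bar (a point): Middle of the carrier's black grip bar, on its axis, 46 mm above its underside: bar 40 mm long along x, 12 mm thick along y, from 32 to 60 mm above the underside.
- lugs (a point): On the carrier's axis, 12 mm above its underside, level with its two brass lugs. They stick out of the barrel along +x and -x, in line with the bar: each 6 mm wide, 5 mm tall (9.5 to 14.5 mm above the underside), reaching 20.5 mm from the axis.
- feed_box: Fixed grey power-feed box 130 (x) by 250 (y) by 40 mm tall. Two upright sockets (collars 52 mm diameter, 30 mm tall) stand on it: the one at y = +60 mm already holds a locked carrier (its bar's top at 111.5 mm; leave it), the one at y = -55 mm is empty. Origin: centre of its underside; z up.
- socket (a point): Mouth centre of the empty socket, level with its rim, 70 mm above the bench; z up. Bore 30 mm with two opposite entry slots 8.4 mm wide, open to the rim. The slotted ring was fitted by hand: slots lie along this x axis only to within 0.3 rad either way; look or feel. Lugs that miss the slots rest on the rim, flange underside 16.5 mm above it; at the slots it goes down.
- spring (a point): Top of the spring plunger in the empty socket when free, 12 mm below the rim, on the axis. It meets the barrel when the flange's underside is 14 mm above the rim and pushes up with 3 N there, 0.7 N more per mm, about 13 N with the flange hard on the rim. An unlocked carrier is held up at that 14 mm.
- ledge (a point): On the empty socket's axis, level with the inner ledge's underside, 9 mm below the rim. Flange under 2.5 mm above the rim: lugs are below the ledge and turn, clockwise from above only, to a stop 0.94 rad past the slots' middle. Notches lie 0.87 rad past the slots (0.07 rad play): there the spring lifts the lugs 5 mm in, flange 7.5 mm above the rim: locked.
- small_cap: Bystander: a loose smaller cap with a plain round knob (34 mm across, 22 mm tall) on a smooth 26 mm barrel 20 mm long, no lugs; 42 mm tall. Does not belong in the socket. Origin: centre of its underside.
- heatsink: Bystander: loose finned aluminium heat sink 50 x 40 x 27 mm. Origin: centre of its underside.
- driver: Bystander: screwdriver lying on the bench. Origin: near its middle, on the underside.
- card: Bystander: small loose circuit card 85 x 60 mm, 17 mm tall. Origin: centre of its underside.
- terminal: Bystander: loose terminal block 20 x 60 x 16 mm. Origin: centre of its underside.
- screw_dish: Bystander: small open grey dish 90 x 70 x 25 mm. Origin: centre of its underside.
Mind the look-alikes: they are no part of the job. Leave any pink look-alike of the carrier alone.

How it is judged:
By the outcome, as a careful person would: the job done as asked, in the order asked, and still so for the second after the job is handed in, with the robot touching nothing.
It also fails if it takes over 72 s, if anything falls off the work surface, if the arm or the gripper's body presses on something with over 40 N, if the wrist force passes 120 N, or if a joint passes its speed limit or range.

## Working session

There is one attempt and no reset: what is moved stays moved. The work goes in short steps, Python scripts to look and compute and a tool call to move; the robot and the scene stay as the last step left them, time stands still between calls to the robot, and variables do not carry over. Pictures are saved under pics/ and viewed, and the job is handed in when it is done.

Besides the shell and the picture viewer there is one more tool, called after "Emit:" in YAML: its name, and indented under it one key for each argument. play_rows: Moves the arm, as the interface text tells. Its arguments: {"type":"object","properties":{"commands":{"type":"array"},"squeeze":{"type":"number"}},"required":["commands"]}

```bash
mkdir -p pics; ls; python3 - <<'E'
from rig import env, optics, order, finder
import cv2, json
s=env.observe(); print(s)
for n in ["scene","top","wrist"]:
    im=optics.get_image(n); cv2.imwrite(f"pics/{n}0.png",im["color"]); print(n,im["fov_y"],im["cx"],im["cy"],im["dist_coeffs"],im["cam_to_world"])
for n in ["top","scene"]:
  for t in ["carrier","grip_bar","feed_box","socket","small_cap"]:
    try: print(n,t,[( [round(float(v),4) for v in d["point"]],round(d["conf"],2)) for d in finder.boxes_of(n,t)])
    except Exception as e: print(n,t,e)
E
```

```text
pics
{'time_s': 0.0, 'q': array([ 6.38122048e+01,  2.18419414e+01,  7.43845146e+01, -2.43969016e-04,
        8.38580124e+01, -1.23359500e+01]), 'qvel': array([-0.00883388, -0.00561398,  0.0001536 , -0.02567919,  0.00136831,
        0.04407414]), 'joint_efforts': array([-1.92835942e-03, -4.48474216e+01, -2.31271702e+01, -3.93283126e-04,
        5.04505180e-03,  1.04786852e-05]), 'position': array([0.13153656, 0.53370862, 0.20850429]), 'tool_rot': array([[-9.70918050e-01,  2.39411198e-01, -6.46809896e-04],
       [ 2.39411870e-01,  9.70917196e-01, -1.32479161e-03],
       [ 3.10828904e-04, -1.44111805e-03, -9.99998913e-01]]), 'ft_force': array([-0.2766647 ,  0.79283868,  0.11842253]), 'wrist_torque': array([ 0.02671444, -0.00797201,  0.01177295]), 'grip_width': 0.08561610288392685}
scene 50.06433541591798 314.79589150022264 239.8490944597235 [0.003142 0.       0.       0.       0.      ] [[ 0.80566043  0.37140659 -0.46148502  0.92064726]
 [ 0.5923686  -0.50081675  0.63109589 -0.57988034]
 [ 0.00327375 -0.78181822 -0.62349784  0.6271006 ]
 [ 0.          0.          0.          1.       
[... 892 characters left out ...]
 ([0.5357, 0.2166, 0.0411], 0.28)]
top feed_box [([0.5313, 0.2109, 0.0425], 0.69)]
top socket [([0.5356, 0.2176, 0.0395], 0.96), ([0.6694, -0.3742, 0.0013], 0.23)]
top small_cap [([0.4996, -0.119, 0.0436], 0.5), ([0.3603, -0.0716, 0.025], 0.4), ([0.5384, 0.2183, 0.0416], 0.23)]
scene carrier [([0.5052, -0.2973, 0.0299], 0.85), ([0.5329, -0.2019, 0.035], 0.74), ([0.4261, -0.3652, 0.0349], 0.58)]
scene grip_bar [([0.5028, -0.2953, 0.0298], 0.74), ([0.531, -0.2034, 0.0369], 0.7), ([0.4273, -0.3644, 0.0309], 0.67)]
scene feed_box [([0.5575, 0.1788, 0.0435], 0.59)]
scene socket [([0.5561, 0.1776, 0.0395], 0.65)]
scene small_cap [([0.5083, -0.1219, 0.0345], 0.76), ([0.5559, 0.1759, 0.0389], 0.25)]
```

View pics/scene0.png

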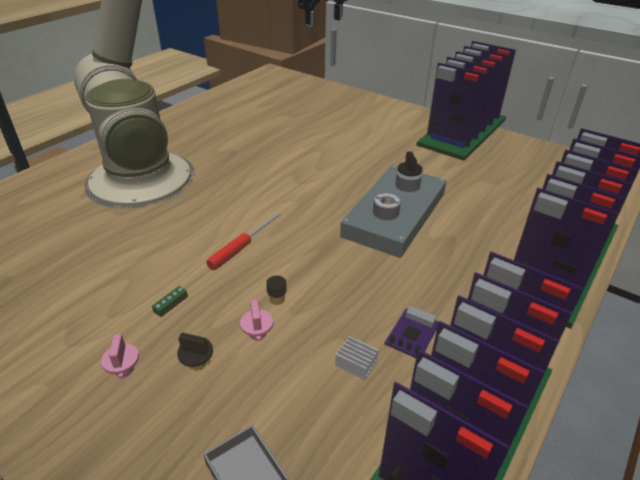

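View pics/top0.png

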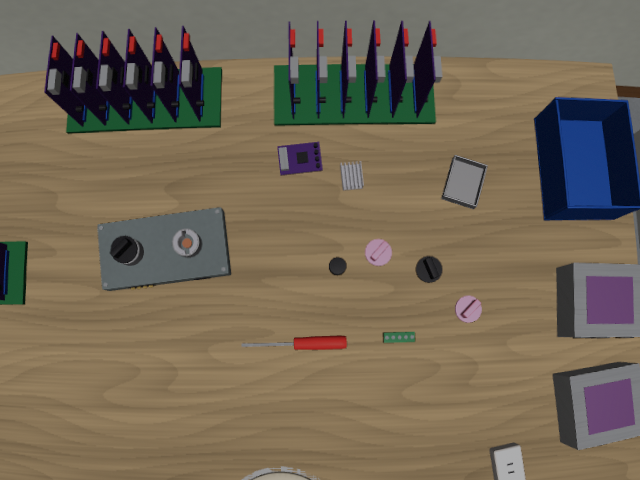

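View pics/wrist0.png

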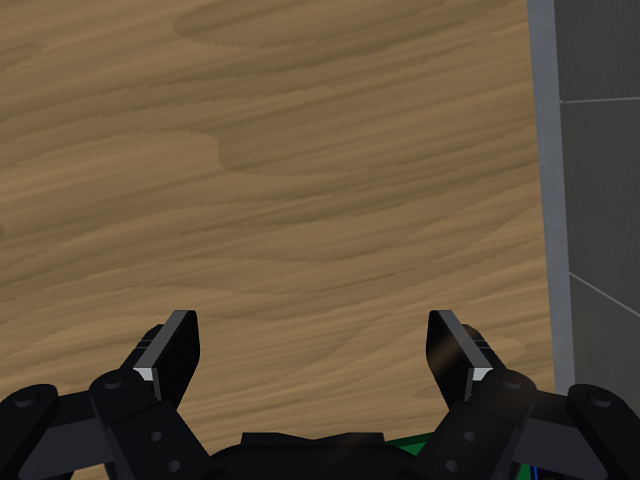

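The black carrier (not pink) is at top pixel (429,268). The pink look-alikes are at (378,252) and (468,309), the empty socket is at (186,242), and the neighbour is at (124,250). Next I'll measure these precisely.

```bash
cat > h.py <<'E'
from rig import env, optics, order, finder
import numpy as np, cv2
def K(im):
    f=240/np.tan(np.radians(im["fov_y"]/2)); return np.array([[f,0,im["cx"]],[0,f,im["cy"]],[0,0,1.]])
def cloud(im):
    h,w=im["range_z"].shape
    u,v=np.meshgrid(np.arange(w),np.arange(h))
    p=cv2.undistortPoints(np.stack([u,v],-1).reshape(-1,1,2).astype(np.float64),K(im),np.array(im["dist_coeffs"])).reshape(h,w,2)
    z=im["range_z"]; P=np.dstack([p[...,0]*z,p[...,1]*z,z])
    T=np.array(im["cam_to_world"]); return P@T[:3,:3].T+T[:3,3]
def onplane(im,px,z):
    p=cv2.undistortPoints(np.array(px,float).reshape(-1,1,2),K(im),np.array(im["dist_coeffs"])).reshape(-1,2)
    T=np.array(im["cam_to_world"]); d=np.c_[p,np.ones(len(p))]@T[:3,:3].T
    t=(z-T[2,3])/d[:,2]; return T[:3,3]+d*t[:,None]
def crop(im,u,v,r,name,s=8):
    c=im["color"][max(0,v-r):v+r,max(0,u-r):u+r]; cv2.imwrite(name,cv2.resize(c,None,fx=s,fy=s,interpolation=cv2.INTER_CUBIC))
E
python3 - <<'E'
from h import *
im=optics.get_image("top"); W=cloud(im)
crop(im,429,268,30,"pics/c1.png",10); crop(im,186,242,30,"pics/s1.png",10)
for nm,(u,v),lo,hi in [("car bar",(429,268),.05,.08),("flange",(429,268),.028,.05),("rim",(186,242),.064,.078),("nbar",(124,250),.1,.125),("box",(164,248),.034,.046)]:
    r=75 if nm=="box" else 22
    w=W[v-r:v+r,u-r:u+r].reshape(-1,3); m=(w[:,2]>lo)&(w[:,2]<hi); q=w[m]
    (c,sz,a)=cv2.minAreaRect((q[:,:2]*1000).astype(np.float32))
    print(nm,m.sum(),q.mean(0).round(4),np.median(q[:,2]).round(4),np.round(c,1),np.round(sz,1),round(a,1))
E
```

```text
car bar 160 [ 0.4933 -0.2909  0.0597] 0.0602 [ 493.7 -291.5] [39.5 13.3] 19.9
flange 421 [ 0.493  -0.2895  0.0338] 0.0333 [ 493.8 -291.6] [51.6 50.8] 73.8
rim 368 [0.5478 0.1644 0.07  ] 0.07 [548.  164.3] [49.4 50. ] 4.3
nbar 173 [0.5343 0.2786 0.1107] 0.1111 [534.7 279.5] [13.7 39.2] 44.2
box 7149 [0.5402 0.2145 0.0405] 0.0405 [541.2 220.4] [132.5 251.6] 6.6
```

View pics/c1.png

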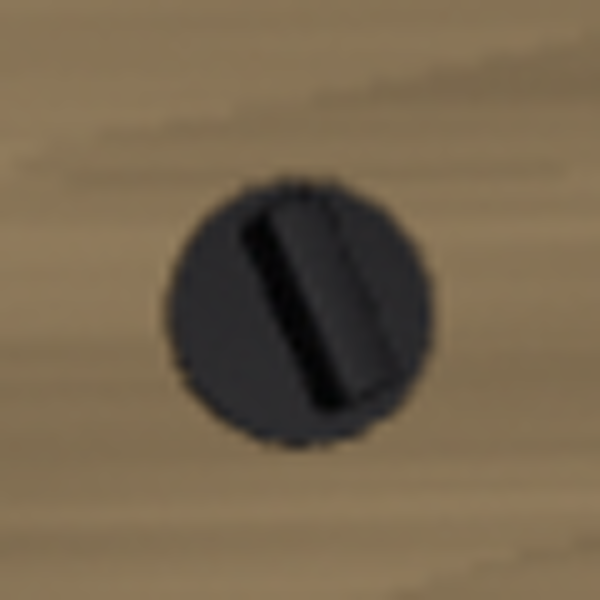

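View pics/s1.png

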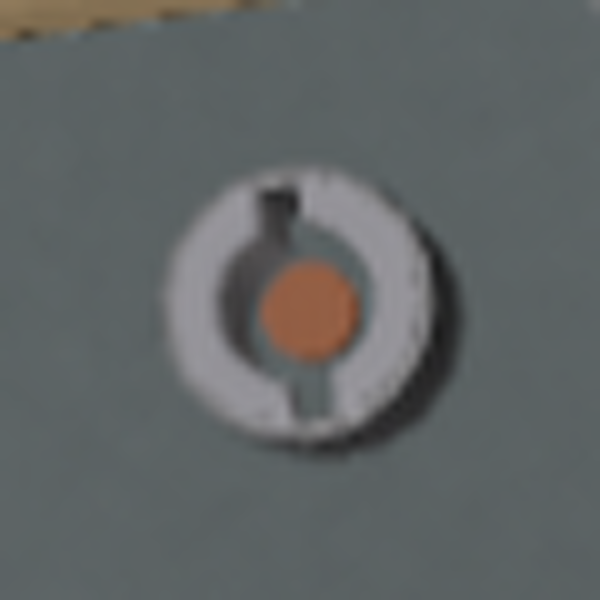

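```bash
cat >> h.py <<'E'
def psi(s): R=np.array(s["tool_rot"]); return np.degrees(np.arctan2(R[1,1],R[0,1]))
def plan(tgt,ps,n,via=None,grip=None):
    s=env.observe(); p=np.array(s["position"]); a=psi(s); R=np.array(s["tool_rot"])
    pts=np.array([p+(np.array(tgt)-p)*i/n for i in range(n+1)])
    d=(ps-a); dr=-np.radians(d)/n
    out=[]
    for i in range(n):
        A=np.radians(a+d*i/n) # y axis angle
        y=np.array([np.cos(A),np.sin(A),0]); z=np.array([0,0,-1.]); x=np.cross(y,z)
        dp=pts[i+1]-pts[i]
        out.append(dict(x=round(float(dp@x),4),y=round(float(dp@y),4),z=round(float(dp@z),4),rz=round(float(dr),4)))
    import json; print(json.dumps(out))
E
python3 - <<'E'
from h import *
im=optics.get_image("top")
o=np.array([156,212]);
P=onplane(im,[o+np.array([278,205])/10,o+np.array([313,405])/10],.07); print(P, np.degrees(np.arctan2(P[0,1]-P[1,1],P[0,0]-P[1,0])))
plan([0.548,0.164,0.209],0,12)
E
```

```text
[[0.56572998 0.16842546 0.07      ]
 [0.52802376 0.16119926 0.07      ]] 10.84888236473314
[{"x": -0.0411, "y": -0.0216, "z": 0.0, "rz": 0.1108}, {"x": -0.0432, "y": -0.017, "z": 0.0, "rz": 0.1108}, {"x": -0.0448, "y": -0.0121, "z": 0.0, "rz": 0.1108}, {"x": -0.0459, "y": -0.0071, "z": 0.0, "rz": 0.1108}, {"x": -0.0464, "y": -0.0019, "z": 0.0, "rz": 0.1108}, {"x": -0.0463, "y": 0.0032, "z": 0.0, "rz": 0.1108}, {"x": -0.0457, "y": 0.0083, "z": 0.0, "rz": 0.1108}, {"x": -0.0445, "y": 0.0133, "z": 0.0, "rz": 0.1108}, {"x": -0.0427, "y": 0.0181, "z": 0.0, "rz": 0.1108}, {"x": -0.0405, "y": 0.0227, "z": 0.0, "rz": 0.1108}, {"x": -0.0377, "y": 0.0271, "z": 0.0, "rz": 0.1108}, {"x": -0.0345, "y": 0.0311, "z": 0.0, "rz": 0.1108}]
```

Emit:
play_rows:
  commands:
    - {"x": -0.041, "y": -0.0215, "rz": 0.111}
    - {"x": -0.043, "y": -0.017, "rz": 0.111}
    - {"x": -0.045, "y": -0.012, "rz": 0.111}
    - {"x": -0.046, "y": -0.007, "rz": 0.111}
    - {"x": -0.0465, "y": -0.002, "rz": 0.111}
    - {"x": -0.0465, "y": 0.003, "rz": 0.111}
    - {"x": -0.0455, "y": 0.008, "rz": 0.111}
    - {"x": -0.0445, "y": 0.0135, "rz": 0.111}
    - {"x": -0.0425, "y": 0.018, "rz": 0.111}
    - {"x": -0.0405, "y": 0.0225, "rz": 0.111}
    - {"x": -0.038, "y": 0.027, "rz": 0.111}
    - {"x": -0.0345, "y": 0.031, "rz": 0.111}

```text
invalid input at $.commands[0]: expected keys grip, x, y, z, rx, ry, rz
```

```bash
python3 - <<'E'
from h import *
im=optics.get_image("wrist"); cv2.imwrite("pics/w1.png",im["color"])
s=env.observe(); print(s["position"],psi(s),s["q"],s["qvel"],s["tool_rot"].round(4))
W=cloud(im); m=(W[...,2]>.066)&(W[...,2]<.074)&(im["range_z"]>0)&(np.hypot(W[...,0]-.548,W[...,1]-.164)<.04)
q=W[m]; print(m.sum(),np.median(q[:,2]),cv2.minEnclosingCircle((q[:,:2]*1000).astype(np.float32)),cv2.minAreaRect((q[:,:2]*1000).astype(np.float32)))
# rectified ortho view of the rim plane
f=10 # px per mm
c=np.array([.548,.164]); N=600
jj,ii=np.meshgrid(np.arange(N),np.arange(N))
X=np.stack([c[0]+(N/2-ii)/f/1000,c[1]+(N/2-jj)/f/1000,np.full((N,N),.07)],-1).reshape(-1,3)
T=np.linalg.inv(np.array(im["cam_to_world"]))
px,_=cv2.projectPoints(X,cv2.Rodrigues(T[:3,:3])[0],T[:3,3],K(im),np.array(im["dist_coeffs"]))
px=px.reshape(N,N,2).astype(np.float32)
cv2.imwrite("pics/ortho.png",cv2.remap(im["color"],px[...,0],px[...,1],cv2.INTER_CUBIC))
E
```

```text
[0.13170147 0.53398874 0.20912942] 76.14378877523765 [ 6.38092956e+01  2.18068485e+01  7.43342355e+01  3.57612899e-04
  8.38584371e+01 -1.23345314e+01] [ 0.09681481 -0.06336937 -0.17244193 -0.00578035  0.00515292 -0.01230857] [[-0.9709  0.2395 -0.    ]
 [ 0.2395  0.9709  0.    ]
 [ 0.      0.     -1.    ]]
0 nan ((0.0, 0.0), 0.0) ((0.0, 0.0), (0.0, 0.0), 0.0)
  return _methods._mean(a, axis=axis, dtype=dtype,
  ret = ret.dtype.type(ret / rcount)
```

All keys are needed. I'll resend with the full rows.

Emit:
play_rows:
  commands:
    - {"grip": -1, "x": -0.041, "y": -0.0215, "z": 0, "rx": 0, "ry": 0, "rz": 0.111}
    - {"grip": -1, "x": -0.043, "y": -0.017, "z": 0, "rx": 0, "ry": 0, "rz": 0.111}
    - {"grip": -1, "x": -0.045, "y": -0.012, "z": 0, "rx": 0, "ry": 0, "rz": 0.111}
    - {"grip": -1, "x": -0.046, "y": -0.007, "z": 0, "rx": 0, "ry": 0, "rz": 0.111}
    - {"grip": -1, "x": -0.0465, "y": -0.002, "z": 0, "rx": 0, "ry": 0, "rz": 0.111}
    - {"grip": -1, "x": -0.0465, "y": 0.003, "z": 0, "rx": 0, "ry": 0, "rz": 0.111}
    - {"grip": -1, "x": -0.0455, "y": 0.008, "z": 0, "rx": 0, "ry": 0, "rz": 0.111}
    - {"grip": -1, "x": -0.0445, "y": 0.0135, "z": 0, "rx": 0, "ry": 0, "rz": 0.111}
    - {"grip": -1, "x": -0.0425, "y": 0.018, "z": 0, "rx": 0, "ry": 0, "rz": 0.111}
    - {"grip": -1, "x": -0.0405, "y": 0.0225, "z": 0, "rx": 0, "ry": 0, "rz": 0.111}
    - {"grip": -1, "x": -0.038, "y": 0.027, "z": 0, "rx": 0, "ry": 0, "rz": 0.111}
    - {"grip": -1, "x": -0.0345, "y": 0.031, "z": 0, "rx": 0, "ry": 0, "rz": 0.111}

```text
time_s: 2.3
position: [0.548, 0.1617, 0.2092]
tool_rot: [[0.007, 1.0, 0.0], [1.0, -0.007, 0.0], [0.0, 0.0, -1.0]]
ft_force: [0.8, 0.4, -1.0]
grip_width: 0.0853
```

```bash
cat >> h.py <<'E'
def ortho(im,c,z,name,f=10,N=600):
    jj,ii=np.meshgrid(np.arange(N),np.arange(N))
    X=np.stack([c[0]+(N/2-ii)/f/1000,c[1]+(N/2-jj)/f/1000,np.full((N,N),z)],-1).reshape(-1,3)
    T=np.linalg.inv(np.array(im["cam_to_world"]))
    px,_=cv2.projectPoints(X,cv2.Rodrigues(T[:3,:3])[0],T[:3,3],K(im),np.array(im["dist_coeffs"]))
    px=px.reshape(N,N,2).astype(np.float32)
    cv2.imwrite(name,cv2.remap(im["color"],px[...,0],px[...,1],cv2.INTER_CUBIC))
E
python3 - <<'E'
from h import *
im=optics.get_image("wrist"); cv2.imwrite("pics/w1.png",im["color"])
s=env.observe(); print(s["time_s"],s["position"],psi(s),s["q"],s["qvel"].round(2))
W=cloud(im); m=(W[...,2]>.066)&(W[...,2]<.074)&(im["range_z"]>0)&(np.hypot(W[...,0]-.548,W[...,1]-.164)<.04)
q=W[m]; print(m.sum(),np.median(q[:,2]),cv2.minEnclosingCircle((q[:,:2]*1000).astype(np.float32)),cv2.minAreaRect((q[:,:2]*1000).astype(np.float32)))
ortho(im,[.548,.164],.07,"pics/ortho.png")
E
```

```text
2.35 [0.55158574 0.15799785 0.2085499 ] -0.8514820067078581 [ 4.2152411  24.20858014 70.54514426 -0.09724274 85.16297589  5.07492358] [ 3.08 -1.69  4.64  0.45 -1.43 -3.97]
1917 0.06815409300755776 ((547.1505126953125, 166.6236572265625), 25.873409271240234) ((547.23388671875, 166.7249755859375), (50.91791915893555, 51.033424377441406), 35.16471481323242)
```

View pics/w1.png

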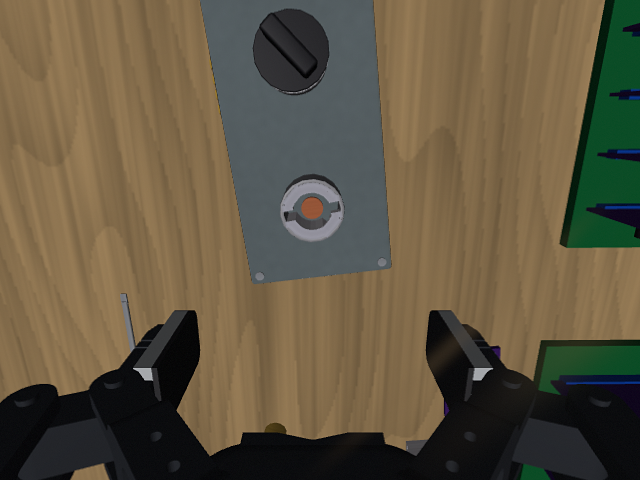

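View pics/ortho.png

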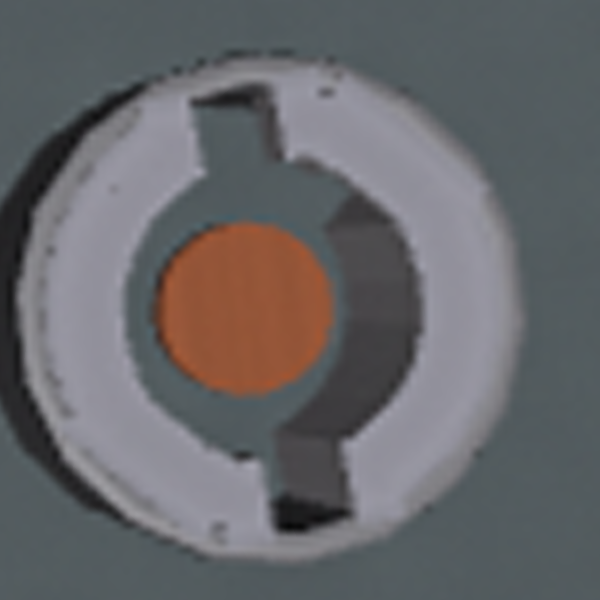

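```bash
cat >> h.py <<'E'
def ring(im,c0,zlo,zhi,r=.04):
    W=cloud(im); m=(W[...,2]>zlo)&(W[...,2]<zhi)&(im["range_z"]>0)&(np.hypot(W[...,0]-c0[0],W[...,1]-c0[1])<r)
    q=W[m]; (c,rad)=cv2.minEnclosingCircle((q[:,:2]*1000).astype(np.float32)); 
    hull=cv2.convexHull((q[:,:2]*1000).astype(np.float32)); e=cv2.fitEllipse(hull)
    print("n",m.sum(),"z",np.median(q[:,2]).round(4),"circ",np.round(c,1),round(rad,1),"ell",np.round(e[0],1),np.round(e[1],1),"rect",[np.round(t,1) for t in cv2.minAreaRect(hull)])
E
python3 - <<'E'
from h import *
im=optics.get_image("wrist");
im=optics.get_image("wrist");
s=env.observe(); print(s["time_s"],s["position"],psi(s),s["qvel"].round(2))
ring(im,[.548,.165],.064,.074); ortho(im,[.548,.166],.07,"pics/ortho2.png")
im=optics.get_image("top");ring(im,[.548,.165],.066,.074)
plan([0.5,-0.02,0.22],-40,5)
plan([0.494,-0.2915,0.20],-70,9)
E
```

```text
2.45 [0.54793424 0.16153604 0.2085185 ] -0.30916051631810254 [ 2.56 -1.67  2.12  0.52  0.02 -0.58]
n 2018 z 0.0681 circ [547.  166.6] 25.9 ell [547.1 166.6] [51.2 51.3] rect [array([547.2, 166.7]), array([51. , 51.2]), np.float64(34.5)]
n 337 z 0.0702 circ [549.1 165.1] 26.7 ell [548.  165.1] [49.6 52. ] rect [array([548.1, 164.2]), array([49.6, 49.3]), np.float64(15.5)]
[{"x": -0.0365, "y": -0.0093, "z": -0.0022, "rz": 0.139}, {"x": -0.0375, "y": -0.0041, "z": -0.0022, "rz": 0.139}, {"x": -0.0377, "y": 0.0011, "z": -0.0022, "rz": 0.139}, {"x": -0.0372, "y": 0.0063, "z": -0.0022, "rz": 0.139}, {"x": -0.0359, "y": 0.0114, "z": -0.0022, "rz": 0.139}]
[{"x": -0.0505, "y": -0.0057, "z": 0.001, "rz": 0.1354}, {"x": -0.0508, "y": 0.0011, "z": 0.001, "rz": 0.1354}, {"x": -0.0502, "y": 0.008, "z": 0.001, "rz": 0.1354}, {"x": -0.0486, "y": 0.0147, "z": 0.001, "rz": 0.1354}, {"x": -0.0462, "y": 0.0211, "z": 0.001, "rz": 0.1354}, {"x": -0.0429, "y": 0.0272, "z": 0.001, "rz": 0.1354}, {"x": -0.0389, "y": 0.0327, "z": 0.001, "rz": 0.1354}, {"x": -0.0341, "y": 0.0376, "z": 0.001, "rz": 0.1354}, {"x": -0.0287, "y": 0.0419, "z": 0.001, "rz": 0.1354}]
```

View pics/ortho2.png

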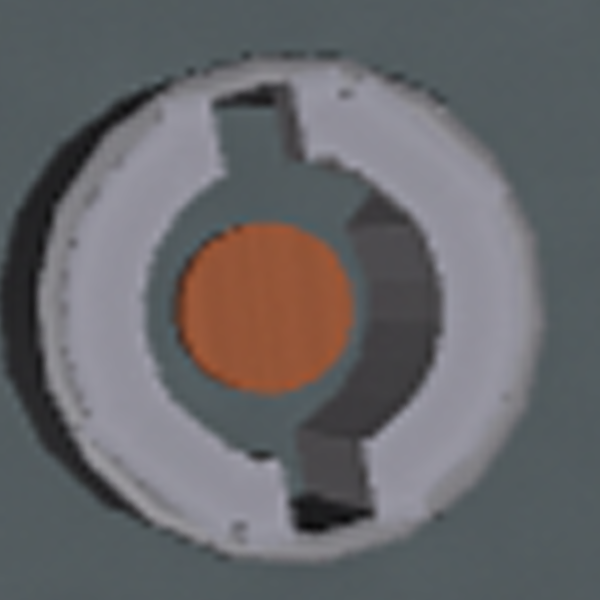

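Emit:
play_rows:
  commands:
    - {"grip": -1, "x": -0.0505, "y": -0.0055, "z": 0.001, "rx": 0, "ry": 0, "rz": 0.1355}
    - {"grip": -1, "x": -0.051, "y": 0.001, "z": 0.001, "rx": 0, "ry": 0, "rz": 0.1355}
    - {"grip": -1, "x": -0.05, "y": 0.008, "z": 0.001, "rx": 0, "ry": 0, "rz": 0.1355}
    - {"grip": -1, "x": -0.0485, "y": 0.0145, "z": 0.001, "rx": 0, "ry": 0, "rz": 0.1355}
    - {"grip": -1, "x": -0.046, "y": 0.021, "z": 0.001, "rx": 0, "ry": 0, "rz": 0.1355}
    - {"grip": -1, "x": -0.043, "y": 0.027, "z": 0.001, "rx": 0, "ry": 0, "rz": 0.1355}
    - {"grip": -1, "x": -0.039, "y": 0.0325, "z": 0.001, "rx": 0, "ry": 0, "rz": 0.1355}
    - {"grip": -1, "x": -0.034, "y": 0.0375, "z": 0.001, "rx": 0, "ry": 0, "rz": 0.1355}
    - {"grip": -1, "x": -0.0285, "y": 0.042, "z": 0.001, "rx": 0, "ry": 0, "rz": 0.1355}
    - {"grip": -1, "x": 0, "y": 0, "z": 0, "rx": 0, "ry": 0, "rz": 0}
    - {"grip": -1, "x": 0, "y": 0, "z": 0, "rx": 0, "ry": 0, "rz": 0}

```text
time_s: 3.88
position: [0.4939, -0.2891, 0.2003]
tool_rot: [[0.939, 0.344, -0.0], [0.344, -0.939, 0.0], [0.0, -0.0, -1.0]]
ft_force: [-0.9, 0.3, 0.2]
grip_width: 0.0858
```

```bash
python3 - <<'E'
from h import *
im=optics.get_image("wrist"); cv2.imwrite("pics/w2.png",im["color"])
s=env.observe(); print(s["time_s"],s["position"],psi(s),s["q"].round(1),s["qvel"].round(2))
ring(im,[.494,-.2915],.026,.038); ring(im,[.494,-.2915],.054,.068)
ortho(im,[.494,-.2915],.06,"pics/ortho3.png")
E
```

```text
3.925 [ 0.49398618 -0.28886484  0.20038767] -69.88556778340599 [-42.2  24.4  71.6   0.   84.   27.7] [ 0.35 -0.08 -0.03 -0.1  -0.1  -0.04]
n 1979 z 0.0304 circ [ 492.8 -291.1] 25.9 ell [ 493.  -291.1] [51.2 51.4] rect [array([ 493.5, -290.8]), array([50.3, 50.7]), np.float64(20.1)]
n 711 z 0.0582 circ [ 493.1 -291.1] 20.2 ell [ 493.5 -291.5] [15.5 46.3] rect [array([ 493.1, -291. ]), array([39.9, 11.8]), np.float64(21.8)]
```

View pics/w2.png

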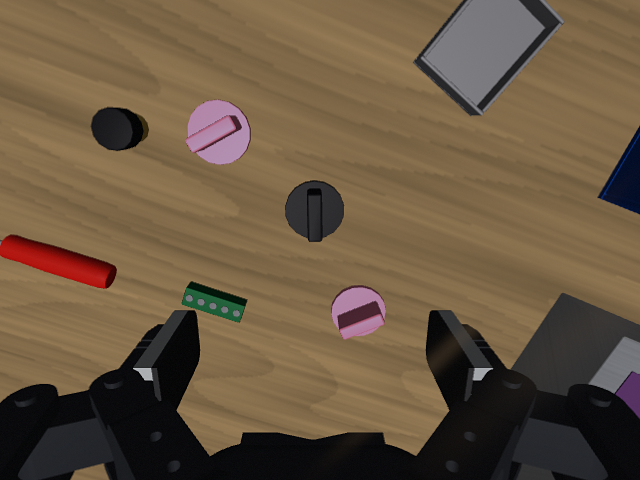

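View pics/ortho3.png

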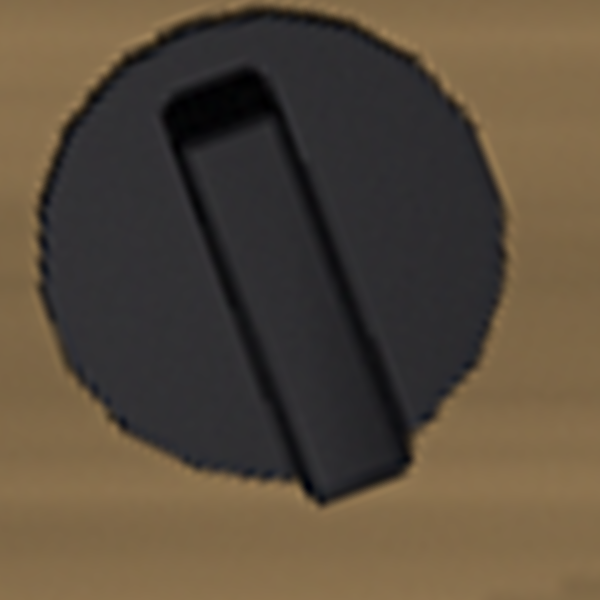

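The black carrier is under the tool at pixel (314,210). Its centre is (0.493,-0.291), with the bar at about 21°. The pink carriers are clear of the finger paths, so I'm descending.

Emit:
play_rows:
  commands:
    - {"grip": -1, "x": -0.0014, "y": 0.0019, "z": 0.0375, "rx": 0, "ry": 0, "rz": -0.015}
    - {"grip": -1, "x": 0, "y": 0, "z": 0.0375, "rx": 0, "ry": 0, "rz": 0}
    - {"grip": -1, "x": 0, "y": 0, "z": 0.0375, "rx": 0, "ry": 0, "rz": 0}
    - {"grip": -1, "x": 0, "y": 0, "z": 0.0275, "rx": 0, "ry": 0, "rz": 0}
    - {"grip": -1, "x": 0, "y": 0, "z": 0.01, "rx": 0, "ry": 0, "rz": 0}
    - {"grip": -1, "x": 0, "y": 0, "z": 0, "rx": 0, "ry": 0, "rz": 0}
    - {"grip": -1, "x": 0, "y": 0, "z": 0, "rx": 0, "ry": 0, "rz": 0}

```text
time_s: 4.8
position: [0.4937, -0.2929, 0.0514]
tool_rot: [[0.935, 0.356, 0.002], [0.356, -0.935, -0.001], [0.001, 0.002, -1.0]]
ft_force: [0.6, 0.1, 0.1]
grip_width: 0.0853
```

```bash
python3 - <<'E'
from h import *
im=optics.get_image("wrist"); cv2.imwrite("pics/w3.png",im["color"])
s=env.observe(); print(s["time_s"],s["position"],psi(s),s["q"].round(1),s["qvel"].round(2),s["ft_force"].round(2))
ring(im,[.494,-.2915],.026,.038); ring(im,[.494,-.2915],.054,.068)
E
```

```text
4.85 [ 0.49362078 -0.2930017   0.05134789] -69.15729635700013 [-42.5  33.1  83.4   0.   63.3  26.7] [-0.2   0.03  0.29  0.07 -0.09 -0.03] [ 0.06 -0.05  0.05]
n 5533 z 0.0303 circ [ 492.7 -291.1] 26.2 ell [ 492.9 -291.2] [51.2 52.1] rect [array([ 493.5, -290.9]), array([50.7, 50.8]), np.float64(21.4)]
n 2289 z 0.0582 circ [ 493.1 -290.7] 20.2 ell [ 493.2 -291.5] [17.  45.6] rect [array([ 493.2, -291. ]), array([40.3, 11.9]), np.float64(21.2)]
```

View pics/w3.png

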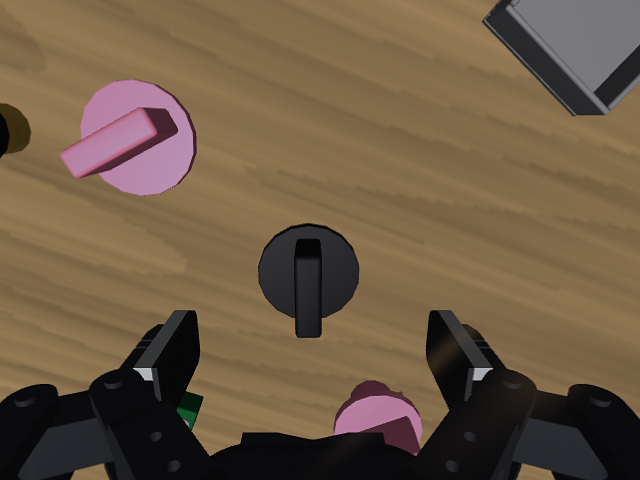

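Emit:
play_rows:
  commands:
    - {"grip": -1, "x": 0, "y": -0.002, "z": 0.001, "rx": 0, "ry": 0, "rz": -0.005}
    - {"grip": -1, "x": 0, "y": 0, "z": 0, "rx": 0, "ry": 0, "rz": 0}
    - {"grip": 1, "x": 0, "y": 0, "z": 0, "rx": 0, "ry": 0, "rz": 0}
    - {"grip": 1, "x": 0, "y": 0, "z": 0, "rx": 0, "ry": 0, "rz": 0}
    - {"grip": 1, "x": 0, "y": 0, "z": 0, "rx": 0, "ry": 0, "rz": 0}
    - {"grip": 1, "x": 0, "y": 0, "z": 0, "rx": 0, "ry": 0, "rz": 0}
    - {"grip": 1, "x": 0, "y": 0, "z": 0, "rx": 0, "ry": 0, "rz": 0}
    - {"grip": 1, "x": 0, "y": 0, "z": 0, "rx": 0, "ry": 0, "rz": 0}
  squeeze: 60

```text
time_s: 5.85
position: [0.4924, -0.291, 0.0491]
tool_rot: [[0.933, 0.36, 0.0], [0.36, -0.933, -0.0], [0.0, 0.0, -1.0]]
ft_force: [0.2, -0.1, 0.5]
grip_width: 0.0003
```

```bash
python3 - <<'E'
from h import *
im=optics.get_image("wrist"); cv2.imwrite("pics/w4.png",im["color"])
s=env.observe(); print(s["time_s"],s["position"],psi(s),s["grip_width"],s["qvel"].round(2),s["ft_force"].round(2))
E
```

```text
5.9 [ 0.49237848 -0.29093311  0.04912375] -68.89839815167697 -0.00015610286982483995 [ 0.07  0.05 -0.03 -0.03 -0.03  0.04] [0.27 0.84 0.12]
```

View pics/w4.png

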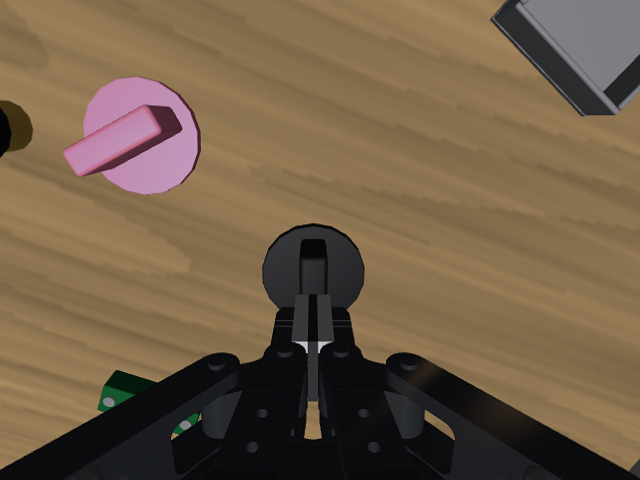

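The jaws shut to zero width, so they missed the bar. I'll check the depth to see where the pads actually are.

```bash
python3 - <<'E'
from h import *
im=optics.get_image("wrist"); W=cloud(im); s=env.observe()
R=np.array(s["tool_rot"]); p=np.array(s["position"])
for v in range(235,430,8):
    print(v,[ (W[v,u].round(4).tolist(), ((W[v,u]-p)@R*1000).round(0).tolist()) for u in (313,304)])
t=optics.get_image("top"); cv2.imwrite("pics/t4.png",t["color"])
crop(t,429,268,40,"pics/t4c.png",10)
s2=optics.get_image("scene"); crop(s2,195,350,45,"pics/s4c.png",8)
E
```

```text
235 [([0.5127, -0.2835, 0.0316], [22.0, 0.0, 17.0]), ([0.511, -0.2795, 0.0311], [22.0, -4.0, 18.0])]
243 [([0.5634, -0.2636, 0.2123], [76.0, 0.0, -163.0]), ([0.51, -0.2801, 0.0399], [20.0, -4.0, 9.0])]
251 [([0.5115, -0.284, 0.0512], [20.0, 0.0, -2.0]), ([0.5098, -0.2804, 0.0505], [20.0, -4.0, -1.0])]
259 [([0.5096, -0.2847, 0.0559], [18.0, 0.0, -7.0]), ([0.5091, -0.2808, 0.0584], [19.0, -3.0, -9.0])]
267 [([0.5076, -0.2855, 0.0595], [16.0, 0.0, -10.0]), ([0.5055, -0.2822, 0.0576], [15.0, -3.0, -8.0])]
275 [([0.5041, -0.2868, 0.0594], [12.0, 0.0, -10.0]), ([0.5025, -0.2834, 0.0586], [12.0, -3.0, -9.0])]
283 [([0.5001, -0.2884, 0.0578], [8.0, 0.0, -9.0]), ([0.4989, -0.2847, 0.0583], [8.0, -3.0, -9.0])]
291 [([0.4972, -0.2895, 0.0592], [5.0, 0.0, -10.0]), ([0.4955, -0.286, 0.0584], [5.0, -3.0, -9.0])]
299 [([0.5027, -0.2873, 0.079], [11.0, 0.0, -30.0]), ([0.5011, -0.2843, 0.0781], [11.0, -3.0, -29.0])]
307 [([0.502, -0.2876, 0.084], [10.0, 0.0, -35.0]), ([0.5012, -0.2844, 0.0847], [11.0, -3.0, -36.0])]
315 [([0.5021, -0.2876, 0.0901], [10.0, 0.0, -41.0]), ([0.5012, -0.2846, 0.0906], [1
[... 773 characters left out ...]
[-3.0, 0.0, -59.0]), ([0.4961, -0.2871, 0.1178], [5.0, -2.0, -69.0])]
387 [([0.4864, -0.2936, 0.1067], [-7.0, 0.0, -58.0]), ([0.4926, -0.2884, 0.1164], [1.0, -2.0, -67.0])]
395 [([0.4835, -0.2947, 0.1067], [-10.0, 0.0, -58.0]), ([0.4908, -0.2891, 0.1175], [-1.0, -2.0, -68.0])]
403 [([0.3959, -0.3288, -0.0015], [-104.0, 1.0, 51.0]), ([0.4882, -0.2901, 0.1175], [-4.0, -2.0, -68.0])]
411 [([0.3894, -0.3313, -0.0021], [-111.0, 1.0, 51.0]), ([0.4853, -0.2912, 0.1173], [-7.0, -2.0, -68.0])]
419 [([0.3842, -0.3334, -0.0011], [-116.0, 1.0, 50.0]), ([0.4845, -0.2915, 0.1195], [-8.0, -2.0, -70.0])]
427 [([0.3773, -0.336, -0.0019], [-124.0, 1.0, 51.0]), ([0.4828, -0.2922, 0.1206], [-9.0, -2.0, -71.0])]
```

View pics/s4c.png

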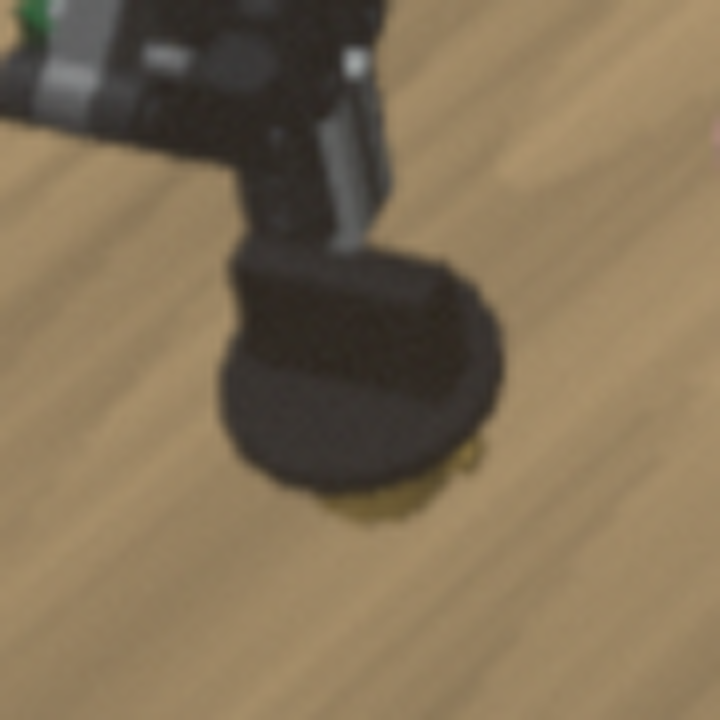

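```bash
python3 - <<'E'
from h import *
s=env.observe(); R=np.array(s["tool_rot"]); p=np.array(s["position"])
im=optics.get_image("scene"); W=cloud(im); 
d=(W-p)@R*1000
m=(np.abs(d[...,0])<14)&(np.abs(d[...,1])<30)&(im["range_z"]>0)&(W[...,2]>.04)
vs,us=np.where(m)
# for columns of tool z histogram
h,e=np.histogram(d[m][:,2],bins=np.arange(-140,20,5)); print(list(zip(e.astype(int),h)))
for v in range(330,385,3):
    print(v,[d[v,u].round(0).tolist() for u in (186,190,196)])
print(s["ft_force"])
E
```

```text
[(np.int64(-140), np.int64(22)), (np.int64(-135), np.int64(34)), (np.int64(-130), np.int64(44)), (np.int64(-125), np.int64(40)), (np.int64(-120), np.int64(38)), (np.int64(-115), np.int64(28)), (np.int64(-110), np.int64(37)), (np.int64(-105), np.int64(27)), (np.int64(-100), np.int64(17)), (np.int64(-95), np.int64(43)), (np.int64(-90), np.int64(55)), (np.int64(-85), np.int64(42)), (np.int64(-80), np.int64(114)), (np.int64(-75), np.int64(88)), (np.int64(-70), np.int64(40)), (np.int64(-65), np.int64(17)), (np.int64(-60), np.int64(29)), (np.int64(-55), np.int64(35)), (np.int64(-50), np.int64(48)), (np.int64(-45), np.int64(49)), (np.int64(-40), np.int64(39)), (np.int64(-35), np.int64(48)), (np.int64(-30), np.int64(17)), (np.int64(-25), np.int64(1)), (np.int64(-20), np.int64(0)), (np.int64(-15), np.int64(111)), (np.int64(-10), np.int64(45)), (np.int64(-5), np.int64(41)), (np.int64(0), np.int64(34)), (np.int64(5), np.int64(34)), (np.int64(10), np.int64(0))]
330 [[2.0, 12.0, -41.0], [5.0, 8.0, -37.0], [9.0, -1.0, -29.0]]
333 [[0.0, 11.0, -33.0], [7.0, 11.0, -35.0], [-29.0, -55.0, 49.0]]
336 [
[... 413 characters left out ...]
6.0, 6.0, 16.0]]
357 [[-6.0, 15.0, 16.0], [-1.0, 13.0, 16.0], [9.0, 13.0, 13.0]]
360 [[-4.0, 20.0, 16.0], [2.0, 18.0, 16.0], [11.0, 16.0, 16.0]]
363 [[-2.0, 24.0, 18.0], [5.0, 23.0, 16.0], [13.0, 22.0, 15.0]]
366 [[-14.0, 9.0, 47.0], [5.0, 26.0, 19.0], [5.0, 11.0, 38.0]]
369 [[-12.0, 13.0, 48.0], [-6.0, 12.0, 48.0], [5.0, 13.0, 42.0]]
372 [[-10.0, 17.0, 49.0], [-4.0, 16.0, 49.0], [4.0, 14.0, 49.0]]
375 [[-7.0, 23.0, 48.0], [-2.0, 21.0, 49.0], [295.0, 424.0, -578.0]]
378 [[-5.0, 27.0, 49.0], [-0.0, 25.0, 50.0], [9.0, 24.0, 47.0]]
381 [[-3.0, 32.0, 49.0], [3.0, 30.0, 49.0], [11.0, 28.0, 49.0]]
384 [[-0.0, 37.0, 49.0], [5.0, 36.0, 48.0], [14.0, 34.0, 47.0]]
[-0.75413625 -0.01420555 -0.53527059]
```

Both cameras agree: the shut fingertips sit about 29 mm *behind* the reported TCP, not 14 mm ahead of it as the data sheet says. The jaws closed above the bar without touching it. I'll open, go down about 42 mm more, and look again.

Emit:
play_rows:
  commands:
    - {"grip": -1, "x": 0, "y": 0, "z": -0.01, "rx": 0, "ry": 0, "rz": 0}
    - {"grip": -1, "x": 0, "y": 0, "z": 0, "rx": 0, "ry": 0, "rz": 0}
    - {"grip": -1, "x": 0, "y": 0, "z": 0, "rx": 0, "ry": 0, "rz": 0}
    - {"grip": -1, "x": 0, "y": 0, "z": 0, "rx": 0, "ry": 0, "rz": 0}
    - {"grip": -1, "x": 0, "y": 0, "z": 0.015, "rx": 0, "ry": 0, "rz": 0}
    - {"grip": -1, "x": 0.0005, "y": 0, "z": 0.0175, "rx": 0, "ry": 0, "rz": 0}
    - {"grip": -1, "x": 0, "y": 0, "z": 0.0175, "rx": 0, "ry": 0, "rz": 0}
    - {"grip": -1, "x": 0, "y": 0, "z": 0, "rx": 0, "ry": 0, "rz": 0}
    - {"grip": -1, "x": 0, "y": 0, "z": 0, "rx": 0, "ry": 0, "rz": 0}

```text
time_s: 7.22
position: [0.4929, -0.2909, 0.0092]
tool_rot: [[0.933, 0.36, 0.0], [0.36, -0.933, -0.0], [0.0, 0.0, -1.0]]
ft_force: [0.2, -0.3, -0.1]
grip_width: 0.0851
```

```bash
python3 - <<'E'
from h import *
im=optics.get_image("wrist"); cv2.imwrite("pics/w5.png",im["color"])
s=env.observe(); print(s["time_s"],s["position"],psi(s),s["grip_width"],s["ft_force"].round(2))
W=cloud(im); R=np.array(s["tool_rot"]); p=np.array(s["position"])
ring(im,[.493,-.291],.026,.038); ring(im,[.493,-.291],.054,.068)
d=(W-p)@R*1000
for v in range(300,390,8): print(v,[d[v,u].round(0).tolist() for u in (190,197,432,440)])
E
```

```text
7.275 [ 0.49304954 -0.29093875  0.00949845] -68.89846331352628 0.08521796931072219 [-0.13 -0.12 -0.05]
n 8456 z 0.0304 circ [ 493.1 -291.5] 26.2 ell [ 493.  -291.2] [51.5 52. ] rect [array([ 493.7, -290.9]), array([50.6, 51.3]), np.float64(21.7)]
n 3719 z 0.0582 circ [ 493.8 -292.1] 20.4 ell [ 493.7 -290.8] [15.5 47.8] rect [array([ 493.4, -291. ]), array([40.5, 12. ]), np.float64(21.1)]
300 [[-10.0, -60.0, 11.0], [-10.0, -57.0, 12.0], [-9.0, 58.0, 11.0], [-9.0, 62.0, 11.0]]
308 [[-14.0, -60.0, 12.0], [-14.0, -57.0, 11.0], [-14.0, 59.0, 11.0], [-14.0, 63.0, 11.0]]
316 [[10.0, -43.0, -41.0], [-18.0, -57.0, 11.0], [8.0, 43.0, -37.0], [10.0, 44.0, -42.0]]
324 [[7.0, -43.0, -42.0], [3.0, -43.0, -34.0], [6.0, 43.0, -39.0], [10.0, 43.0, -47.0]]
332 [[4.0, -43.0, -42.0], [-0.0, -43.0, -35.0], [3.0, 43.0, -40.0], [7.0, 43.0, -47.0]]
340 [[1.0, -43.0, -42.0], [-3.0, -43.0, -35.0], [-0.0, 43.0, -40.0], [5.0, 43.0, -48.0]]
348 [[-1.0, -43.0, -44.0], [-6.0, -43.0, -37.0], [-2.0, 43.0, -42.0], [2.0, 43.0, -48.0]]
356 [[-4.0, -43.0, -44.0], [-8.0, -42.0, -38.0], [-5.0, 42.0, -43.0], [-0.0, 43.0, -49.0]]
364 [[-6.0, -43.0, -46.0], [-11.0, -43.0, -38.0], [-9.0, 43.0, -42.0], [-3.0, 43.0, -51.0]]
372 [[-9.0, -43.0, -46.0], [-51.0, -60.0, 11.0], [-11.0, 43.0, -44.0], [76.0, 0.0, -163.0]]
380 [[-55.0, -64.0, 11.0], [-56.0, -60.0, 11.0], [-56.0, 63.0, 11.0], [-8.0, 43.0, -52.0]]
388 [[-61.0, -65.0, 11.0], [-61.0, -61.0, 11.0], [-61.0, 63.0, 12.0], [-11.0, 43.0, -53.0]]
```

View pics/w5.png

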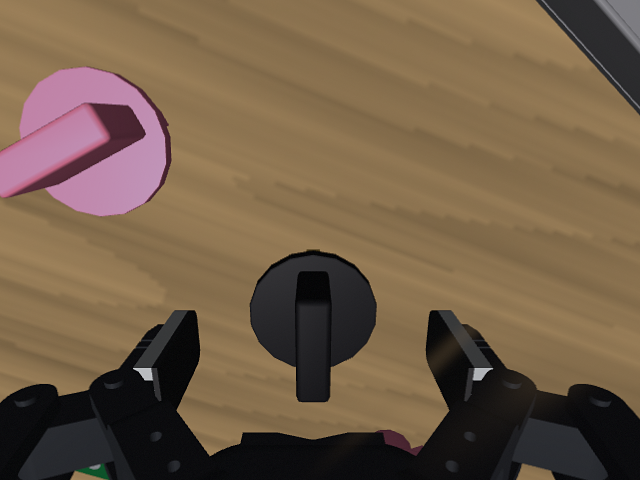

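Emit:
play_rows:
  commands:
    - {"grip": -1, "x": 0, "y": 0, "z": 0.0015, "rx": 0, "ry": 0, "rz": 0}
    - {"grip": 1, "x": 0, "y": 0, "z": 0, "rx": 0, "ry": 0, "rz": 0}
    - {"grip": 1, "x": 0, "y": 0, "z": 0, "rx": 0, "ry": 0, "rz": 0}
    - {"grip": 1, "x": 0, "y": 0, "z": 0, "rx": 0, "ry": 0, "rz": 0}
    - {"grip": 1, "x": 0, "y": 0, "z": 0, "rx": 0, "ry": 0, "rz": 0}
    - {"grip": 1, "x": 0, "y": 0, "z": 0, "rx": 0, "ry": 0, "rz": 0}
    - {"grip": 1, "x": 0, "y": 0, "z": 0, "rx": 0, "ry": 0, "rz": 0}
  squeeze: 80

```text
time_s: 8.15
position: [0.4946, -0.2925, 0.0105]
tool_rot: [[0.933, 0.36, 0.005], [0.36, -0.933, -0.005], [0.003, 0.007, -1.0]]
ft_force: [-0.3, 0.2, 19.6]
grip_width: 0.0105
```

```bash
python3 - <<'E'
from h import *
im=optics.get_image("wrist"); cv2.imwrite("pics/w6.png",im["color"])
s=env.observe(); print(s["time_s"],s["position"],psi(s),s["grip_width"],s["ft_force"].round(2),s["wrist_torque"].round(3))
plan([.4928,-.291,.13],psi(s),3)
E
```

```text
8.2 [ 0.49458369 -0.29252945  0.01053901] -68.89744360044807 0.010838742965878874 [-0.85  0.23 18.99] [-0.063  0.065 -0.001]
[{"x": -0.0004, "y": -0.0007, "z": -0.0398, "rz": -0.0}, {"x": -0.0004, "y": -0.0007, "z": -0.0398, "rz": -0.0}, {"x": -0.0004, "y": -0.0007, "z": -0.0398, "rz": -0.0}]
```

View pics/w6.png

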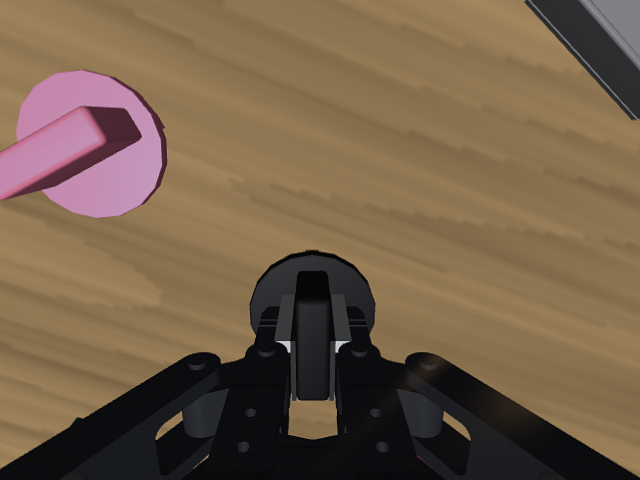

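Gripped at 10.8 mm. The 19 N upward reading is from the pads swinging forward, and it should disappear on lifting. Lift now.

Emit:
play_rows:
  commands:
    - {"grip": 1, "x": 0, "y": 0, "z": -0.01, "rx": 0, "ry": 0, "rz": 0}
    - {"grip": 1, "x": 0, "y": 0, "z": -0.03, "rx": 0, "ry": 0, "rz": 0}
    - {"grip": 1, "x": 0, "y": 0, "z": -0.045, "rx": 0, "ry": 0, "rz": 0}
    - {"grip": 1, "x": 0, "y": 0, "z": -0.045, "rx": 0, "ry": 0, "rz": 0}
    - {"grip": 1, "x": 0, "y": 0, "z": 0, "rx": 0, "ry": 0, "rz": 0}
    - {"grip": 1, "x": 0, "y": 0, "z": 0, "rx": 0, "ry": 0, "rz": 0}

```text
time_s: 8.95
position: [0.4923, -0.2902, 0.1366]
tool_rot: [[0.933, 0.36, -0.002], [0.36, -0.933, 0.001], [-0.001, -0.002, -1.0]]
ft_force: [-0.8, 0.4, -2.1]
grip_width: 0.0105
```

```bash
python3 - <<'E'
from h import *
im=optics.get_image("wrist"); cv2.imwrite("pics/w7.png",im["color"])
s=env.observe(); print(s["time_s"],s["position"],psi(s),s["grip_width"],s["ft_force"].round(2),s["wrist_torque"].round(3))
W=cloud(im); R=np.array(s["tool_rot"]); p=np.array(s["position"]); d=(W-p)@R*1000
m=(np.hypot(d[...,0],d[...,1])<35)&(im["range_z"]>0)
h,e=np.histogram(d[m][:,2],bins=np.arange(-70,20,2)); print([(int(a),int(b)) for a,b in zip(e,h) if b>20])
f=m&(d[...,2]>-27)&(d[...,2]<-18)
print([d[v,313].round(1).tolist() for v in range(240,300,6)])
q=d[f][:,:2].astype(np.float32); print("flange tool",f.sum(),cv2.minEnclosingCircle(q), np.median(d[f][:,2]))
print(s["tool_rot"].round(4).tolist())
E
```

```text
9.0 [ 0.49214582 -0.29016299  0.13611886] -68.90104540866426 0.010589266344227797 [ 0.12  0.01 -2.47] [ 0.049  0.039 -0.002]
[(-70, 894), (-68, 940), (-66, 576), (-64, 314), (-62, 207), (-60, 622), (-58, 393), (-56, 189), (-54, 207), (-52, 242), (-50, 2149), (-48, 1677), (-46, 306), (-44, 267), (-42, 307), (-40, 241), (-38, 253), (-36, 243), (-34, 230), (-32, 208), (-30, 197), (-28, 157), (-26, 88), (-24, 49), (-22, 2294), (-20, 1789), (-18, 159), (-16, 88)]
[[-18.7, 0.8, 137.7], [-23.7, 0.9, 137.3], [25.4, 0.4, -18.3], [23.5, 0.4, -19.9], [21.5, 0.4, -21.2], [18.3, 0.4, -19.4], [19.2, 0.4, -27.6], [19.4, 0.4, -33.8], [18.9, 0.4, -37.7], [19.2, 0.4, -43.2]]
flange tool 4300 ((-0.2877020239830017, 0.13748541474342346), 25.920251846313477) -20.134128090044744
[[0.933, 0.36, -0.0023], [0.36, -0.933, 0.0022], [-0.0014, -0.0028, -1.0]]
```

View pics/w7.png

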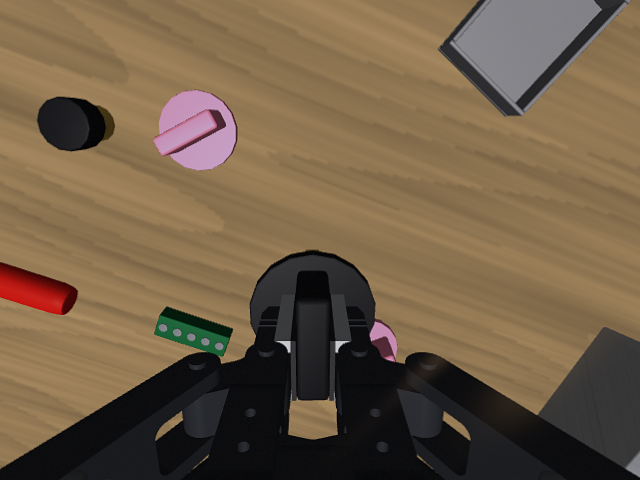

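Carrier is in hand and centred between the pads, with its underside about 10.5 mm below the TCP. Next I'll carry it to a spot 70 mm short of the socket along tool x, so the wrist camera can see the socket at the insertion orientation.

```bash
python3 - <<'E'
from h import *
plan([.4785,.153,.16],-79,10)
E
```

```text
[{"x": 0.0147, "y": -0.0418, "z": -0.0024, "rz": 0.0176}, {"x": 0.0139, "y": -0.0421, "z": -0.0024, "rz": 0.0176}, {"x": 0.0132, "y": -0.0423, "z": -0.0024, "rz": 0.0176}, {"x": 0.0124, "y": -0.0426, "z": -0.0024, "rz": 0.0176}, {"x": 0.0117, "y": -0.0428, "z": -0.0024, "rz": 0.0176}, {"x": 0.0109, "y": -0.043, "z": -0.0024, "rz": 0.0176}, {"x": 0.0102, "y": -0.0432, "z": -0.0024, "rz": 0.0176}, {"x": 0.0094, "y": -0.0433, "z": -0.0024, "rz": 0.0176}, {"x": 0.0087, "y": -0.0435, "z": -0.0024, "rz": 0.0176}, {"x": 0.0079, "y": -0.0436, "z": -0.0024, "rz": 0.0176}]
```

Emit:
play_rows:
  commands:
    - {"grip": 1, "x": 0.0147, "y": -0.042, "z": -0.0025, "rx": 0, "ry": 0, "rz": 0.0176}
    - {"grip": 1, "x": 0.014, "y": -0.042, "z": -0.0025, "rx": 0, "ry": 0, "rz": 0.0176}
    - {"grip": 1, "x": 0.0132, "y": -0.0423, "z": -0.0025, "rx": 0, "ry": 0, "rz": 0.0176}
    - {"grip": 1, "x": 0.0124, "y": -0.0426, "z": -0.0025, "rx": 0, "ry": 0, "rz": 0.0176}
    - {"grip": 1, "x": 0.0117, "y": -0.0428, "z": -0.0025, "rx": 0, "ry": 0, "rz": 0.0176}
    - {"grip": 1, "x": 0.011, "y": -0.043, "z": -0.0025, "rx": 0, "ry": 0, "rz": 0.0176}
    - {"grip": 1, "x": 0.0102, "y": -0.0432, "z": -0.0025, "rx": 0, "ry": 0, "rz": 0.0176}
    - {"grip": 1, "x": 0.0094, "y": -0.0433, "z": -0.0025, "rx": 0, "ry": 0, "rz": 0.0176}
    - {"grip": 1, "x": 0.0087, "y": -0.0435, "z": -0.0025, "rx": 0, "ry": 0, "rz": 0.0176}
    - {"grip": 1, "x": 0.008, "y": -0.0435, "z": -0.0025, "rx": 0, "ry": 0, "rz": 0.0176}
    - {"grip": 1, "x": 0, "y": 0, "z": 0, "rx": 0, "ry": 0, "rz": 0}
    - {"grip": 1, "x": 0, "y": 0, "z": 0, "rx": 0, "ry": 0, "rz": 0}

```text
time_s: 10.5
position: [0.4789, 0.1522, 0.1616]
tool_rot: [[0.981, 0.191, -0.002], [0.191, -0.981, -0.0], [-0.002, 0.0, -1.0]]
ft_force: [0.6, 1.3, -2.3]
grip_width: 0.0107
```

```bash
cat >> h.py <<'E'
def look(name,c=(.547,.1665)):
    im=optics.get_image("wrist"); cv2.imwrite(f"pics/{name}.png",im["color"])
    s=env.observe(); print(s["time_s"],s["position"].round(4),"psi",round(psi(s),2),s["grip_width"].round(4),s["ft_force"].round(2),s["wrist_torque"].round(3),s["qvel"].round(1))
    print(s["tool_rot"].round(4).tolist())
    ring(im,c,.064,.074,.032); ortho(im,c,.07,f"pics/{name}o.png")
    return im,s
E
python3 - <<'E'
from h import *
im,s=look("w8")
E
```

```text
Traceback (most recent call last):
  File "h.py", line 43, in look
    s=env.observe(); print(s["time_s"],s["position"].round(4),"psi",round(psi(s),2),s["grip_width"].round(4),s["ft_force"].round(2),s["wrist_torque"].round(3),s["qvel"].round(1))
                                                                                    ^^^^^^^^^^^^^^^^^^^^^
AttributeError: 'float' object has no attribute 'round'
```

View pics/w8.png

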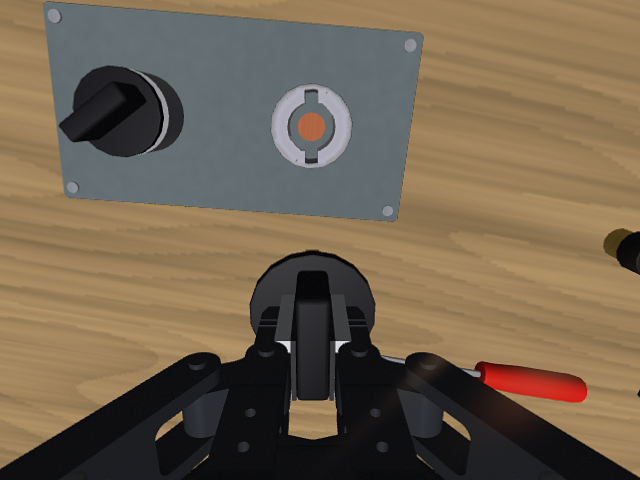

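```bash
sed -i 's/s\["grip_width"\].round(4)/round(s["grip_width"],4)/' h.py
python3 - <<'E'
from h import *
im,s=look("w9")
P=onplane(im,[(311.5,97),(311,156)],.07);print(P,np.degrees(np.arctan2(P[0,1]-P[1,1],P[0,0]-P[1,0])))
E
```

```text
10.6 [0.4792 0.1516 0.162 ] psi -79.05 0.0106 [ 0.21  0.07 -1.33] [0.01  0.088 0.044] [-0.2 -0.3 -0.3  0.1  0.1  0.2]
[[0.9818, 0.19, -0.0014], [0.19, -0.9818, -0.0003], [-0.0014, 0.0, -1.0]]
n 3255 z 0.0682 circ [547.1 166.3] 26.0 ell [547.2 166.2] [51.3 51.4] rect [array([547.2, 166.2]), array([51.3, 50.9]), np.float64(45.6)]
[[0.56473162 0.16882418 0.07      ]
 [0.52986432 0.16237601 0.07      ]] 10.477585523366045
```

View pics/w9o.png

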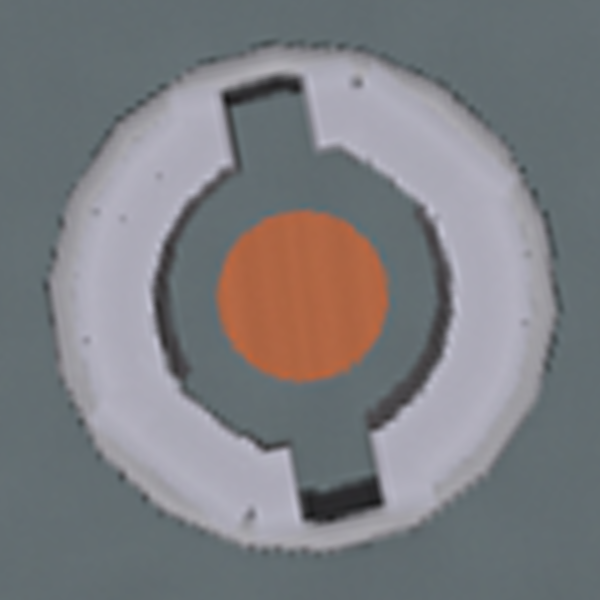

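Slots line up with the carrier: the slot line is at 11.0° and the bar at 10.95°. Socket centre is (0.5472, 0.1663). I'll move over it and stop about 4 mm above the rim.

Emit:
play_rows:
  commands:
    - {"grip": 1, "x": 0.0175, "y": -0.0004, "z": 0.01, "rx": 0, "ry": 0, "rz": 0}
    - {"grip": 1, "x": 0.0175, "y": -0.0004, "z": 0.01, "rx": 0, "ry": 0, "rz": 0}
    - {"grip": 1, "x": 0.0175, "y": -0.0004, "z": 0.01, "rx": 0, "ry": 0, "rz": 0}
    - {"grip": 1, "x": 0.0173, "y": -0.0003, "z": 0.01, "rx": 0, "ry": 0, "rz": 0}
    - {"grip": 1, "x": 0, "y": 0, "z": 0.018, "rx": 0, "ry": 0, "rz": 0}
    - {"grip": 1, "x": 0, "y": 0, "z": 0.018, "rx": 0, "ry": 0, "rz": 0}
    - {"grip": 1, "x": 0, "y": 0, "z": 0, "rx": 0, "ry": 0, "rz": 0}
    - {"grip": 1, "x": 0, "y": 0, "z": 0, "rx": 0, "ry": 0, "rz": 0}
    - {"grip": 1, "x": 0, "y": 0, "z": 0, "rx": 0, "ry": 0, "rz": 0}

```text
time_s: 11.72
position: [0.548, 0.1671, 0.0874]
tool_rot: [[0.982, 0.191, 0.001], [0.191, -0.982, 0.0], [0.001, 0.0, -1.0]]
ft_force: [0.1, -0.2, -0.8]
grip_width: 0.0107
```

```bash
python3 - <<'E'
from h import *
im,s=look("w10")
t=optics.get_image("scene"); crop(t,387,205,45,"pics/sc10.png",8)
for i in range(3):
    s=env.observe(); print(s["position"].round(4),psi(s)); optics.get_image("top")
E
```

```text
11.775 [0.5479 0.1672 0.0874] psi -78.99 0.0106 [-0.04 -0.32 -1.91] [ 0.033 -0.045 -0.001] [ 0.2  0.1  0.3  0.1 -0.1  0.1]
[[0.9816, 0.1909, 0.0013], [0.1909, -0.9816, 0.0001], [0.0013, 0.0002, -1.0]]
n 1914 z 0.068 circ [549.1 166.5] 25.5 ell [548.1 166.4] [50.1 51. ] rect [array([560.7, 168.5]), array([24.8, 51. ]), np.float64(9.7)]
[0.5478 0.1673 0.0872] -78.98890175592041
[0.5477 0.1673 0.0871] -78.98491708260312
[0.5477 0.1673 0.087 ] -78.98235809191794
```

View pics/sc10.png

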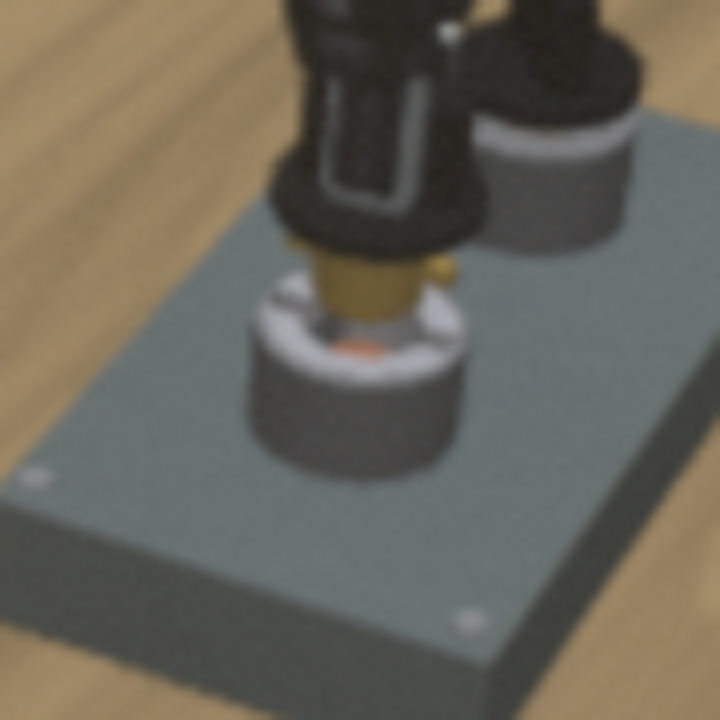

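View pics/w10.png

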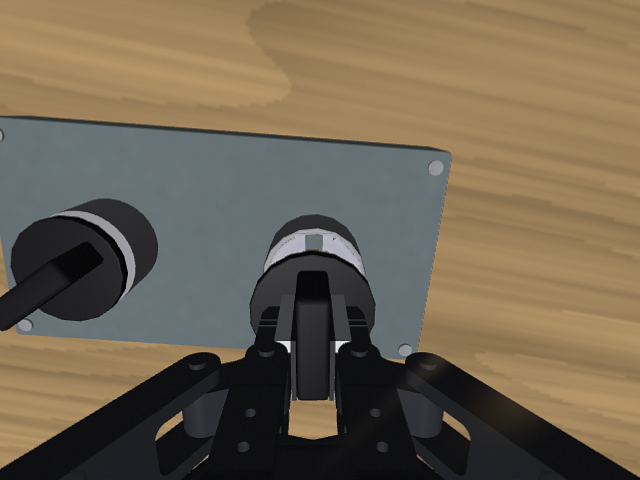

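Emit:
play_rows:
  commands:
    - {"grip": 1, "x": -0.0004, "y": 0.001, "z": 0, "rx": 0, "ry": 0, "rz": 0}
    - {"grip": 1, "x": 0, "y": 0, "z": 0.003, "rx": 0, "ry": 0, "rz": 0}
    - {"grip": 1, "x": 0, "y": 0, "z": 0.003, "rx": 0, "ry": 0, "rz": 0}
    - {"grip": 1, "x": 0, "y": 0, "z": 0.002, "rx": 0, "ry": 0, "rz": 0}
    - {"grip": 1, "x": 0, "y": 0, "z": 0.002, "rx": 0, "ry": 0, "rz": 0}
    - {"grip": 1, "x": 0, "y": 0, "z": 0, "rx": 0, "ry": 0, "rz": 0}
    - {"grip": 1, "x": 0, "y": 0, "z": 0, "rx": 0, "ry": 0, "rz": 0}

```text
time_s: 12.85
position: [0.5474, 0.1663, 0.0767]
tool_rot: [[0.982, 0.191, 0.0], [0.191, -0.982, 0.0], [0.0, 0.0, -1.0]]
ft_force: [0.4, -0.2, -2.9]
grip_width: 0.0106
```

```bash
cat >> h.py <<'E'
def st():
    s=env.observe(); print(round(s["time_s"],2),s["position"].round(4),"psi",round(psi(s),2),round(s["grip_width"],4),"F",s["ft_force"].round(2),"T",s["wrist_torque"].round(3),"h_mm",round(float(s["position"][2]*1000-54.5),1),"zcol",np.array(s["tool_rot"])[:,2].round(4))
E
python3 - <<'E'
from h import *
st(); optics.get_image("top"); st(); optics.get_image("top"); st()
t=optics.get_image("scene"); crop(t,387,205,45,"pics/sc11.png",8)
E
```

```text
12.85 [0.5474 0.1663 0.0767] psi -78.98 0.0106 F [ 0.37 -0.23 -2.85] T [-0.044  0.006  0.044] h_mm 22.2 zcol [ 2.e-04  0.e+00 -1.e+00]
12.9 [0.5474 0.1663 0.0767] psi -78.98 0.0106 F [-0.38 -0.29 -1.97] T [ 0.005 -0.043  0.019] h_mm 22.2 zcol [ 2.e-04 -0.e+00 -1.e+00]
12.95 [0.5474 0.1663 0.0767] psi -78.98 0.0104 F [ 0.24  0.56 -1.22] T [-0.048 -0.057  0.01 ] h_mm 22.2 zcol [ 2.e-04  0.e+00 -1.e+00]
```

View pics/sc11.png

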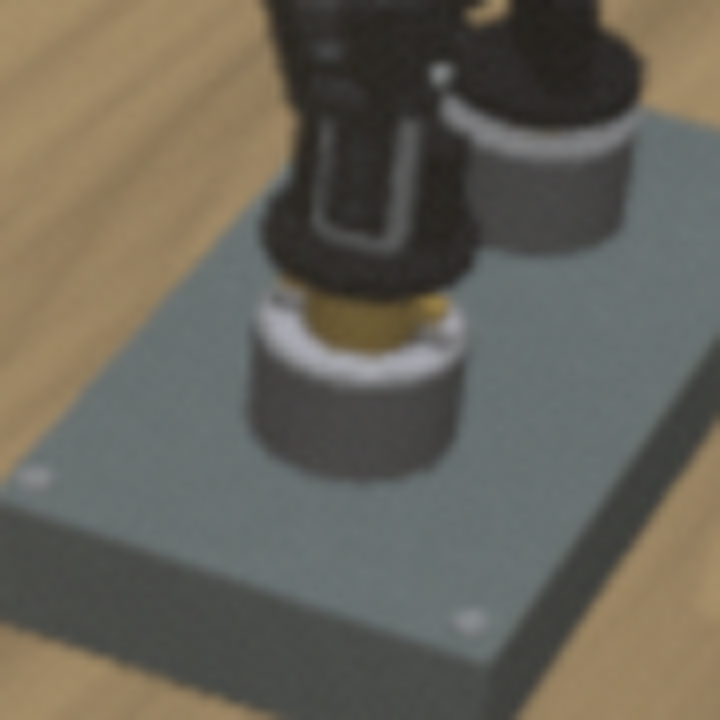

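Barrel is in the bore with no contact force. The lugs are over the slots, at about (435,305) and (290,285) in the crop. I'll go down gently to the spring.

Emit:
play_rows:
  commands:
    - {"grip": 1, "x": 0, "y": 0, "z": 0.002, "rx": 0, "ry": 0, "rz": 0}
    - {"grip": 1, "x": 0, "y": 0, "z": 0.002, "rx": 0, "ry": 0, "rz": 0}
    - {"grip": 1, "x": 0, "y": 0, "z": 0.002, "rx": 0, "ry": 0, "rz": 0}
    - {"grip": 1, "x": 0, "y": 0, "z": 0.0015, "rx": 0, "ry": 0, "rz": 0}
    - {"grip": 1, "x": 0, "y": 0, "z": 0, "rx": 0, "ry": 0, "rz": 0}
    - {"grip": 1, "x": 0, "y": 0, "z": 0, "rx": 0, "ry": 0, "rz": 0}

```text
time_s: 13.75
position: [0.5474, 0.1663, 0.0692]
tool_rot: [[0.982, 0.191, 0.0], [0.191, -0.982, -0.0], [0.0, 0.0, -1.0]]
ft_force: [-0.2, 0.1, -1.3]
grip_width: 0.0107
```

```bash
python3 - <<'E'
from h import *
st(); optics.get_image("top"); st(); optics.get_image("top"); st()
E
```

```text
13.75 [0.5474 0.1663 0.0692] psi -78.98 0.0107 F [-0.2   0.08 -1.26] T [-0.008  0.001 -0.026] h_mm 14.7 zcol [ 1.e-04 -0.e+00 -1.e+00]
13.8 [0.5474 0.1663 0.0692] psi -78.98 0.011 F [-0.89  1.08 -1.47] T [-0.038 -0.044 -0.016] h_mm 14.7 zcol [ 1.e-04 -0.e+00 -1.e+00]
13.85 [0.5474 0.1663 0.0692] psi -78.98 0.0105 F [-1.13  0.94 -1.46] T [0.007 0.032 0.014] h_mm 14.7 zcol [ 2.e-04  0.e+00 -1.e+00]
```

Lugs are in the slots: h is 14.7 mm, below the 16.5 mm rest height, with no contact force. Pushing against the spring in steps.

Emit:
play_rows:
  commands:
    - {"grip": 1, "x": 0, "y": 0, "z": 0.0025, "rx": 0, "ry": 0, "rz": 0}
    - {"grip": 1, "x": 0, "y": 0, "z": 0.0025, "rx": 0, "ry": 0, "rz": 0}
    - {"grip": 1, "x": 0, "y": 0, "z": 0.0025, "rx": 0, "ry": 0, "rz": 0}
    - {"grip": 1, "x": 0, "y": 0, "z": 0.0025, "rx": 0, "ry": 0, "rz": 0}
    - {"grip": 1, "x": 0, "y": 0, "z": 0, "rx": 0, "ry": 0, "rz": 0}
    - {"grip": 1, "x": 0, "y": 0, "z": 0, "rx": 0, "ry": 0, "rz": 0}

```text
time_s: 14.6
position: [0.5476, 0.1663, 0.0597]
tool_rot: [[0.982, 0.191, 0.001], [0.191, -0.982, 0.0], [0.001, 0.0, -1.0]]
ft_force: [-2.1, -0.5, 7.2]
grip_width: 0.0103
```

```bash
python3 - <<'E'
from h import *
st(); im=optics.get_image("wrist"); st(); optics.get_image("top"); st()
s=env.observe();W=cloud(im); R=np.array(s["tool_rot"]); p=np.array(s["position"]); d=(W-p)@R*1000
m=(np.hypot(d[...,0],d[...,1])<30)&(im["range_z"]>0)&(d[...,2]>-27)&(d[...,2]<-15); print(np.median(d[m][:,2]))
E
```

```text
14.6 [0.5476 0.1663 0.0597] psi -78.98 0.0103 F [-2.07 -0.51  7.17] T [-0.06   0.362  0.014] h_mm 5.2 zcol [ 1.e-03  1.e-04 -1.e+00]
14.65 [0.5476 0.1663 0.0597] psi -78.98 0.0108 F [-2.3   0.11  7.12] T [-0.052  0.354 -0.048] h_mm 5.2 zcol [ 1.e-03  1.e-04 -1.e+00]
14.7 [0.5476 0.1663 0.0597] psi -78.98 0.0109 F [-1.88 -0.08  8.31] T [-0.056  0.371 -0.023] h_mm 5.2 zcol [ 0.001  0.    -1.   ]
-19.630453693840735
```

Emit:
play_rows:
  commands:
    - {"grip": 1, "x": -0.0003, "y": 0, "z": 0.0015, "rx": 0, "ry": 0, "rz": 0}
    - {"grip": 1, "x": 0, "y": 0, "z": 0.0015, "rx": 0, "ry": 0, "rz": 0}
    - {"grip": 1, "x": 0, "y": 0, "z": 0.0015, "rx": 0, "ry": 0, "rz": 0}
    - {"grip": 1, "x": 0, "y": 0, "z": 0, "rx": 0, "ry": 0, "rz": 0}
    - {"grip": 1, "x": 0, "y": 0, "z": 0, "rx": 0, "ry": 0, "rz": 0}

```text
time_s: 15.32
position: [0.5476, 0.1663, 0.0557]
tool_rot: [[0.982, 0.191, 0.002], [0.191, -0.982, 0.0], [0.002, 0.0, -1.0]]
ft_force: [-2.1, 0.1, 9.8]
grip_width: 0.0104
```

```bash
python3 - <<'E'
from h import *
st(); t=optics.get_image("scene"); crop(t,387,205,45,"pics/sc12.png",8); st()
E
```

```text
15.32 [0.5476 0.1663 0.0557] psi -78.98 0.0104 F [-2.07  0.08  9.76] T [-0.02   0.454 -0.007] h_mm 1.2 zcol [ 1.9e-03  2.0e-04 -1.0e+00]
15.38 [0.5476 0.1663 0.0557] psi -78.98 0.0107 F [-1.27  0.09 10.6 ] T [-0.02   0.401 -0.027] h_mm 1.2 zcol [ 2.e-03  2.e-04 -1.e+00]
```

View pics/sc12.png

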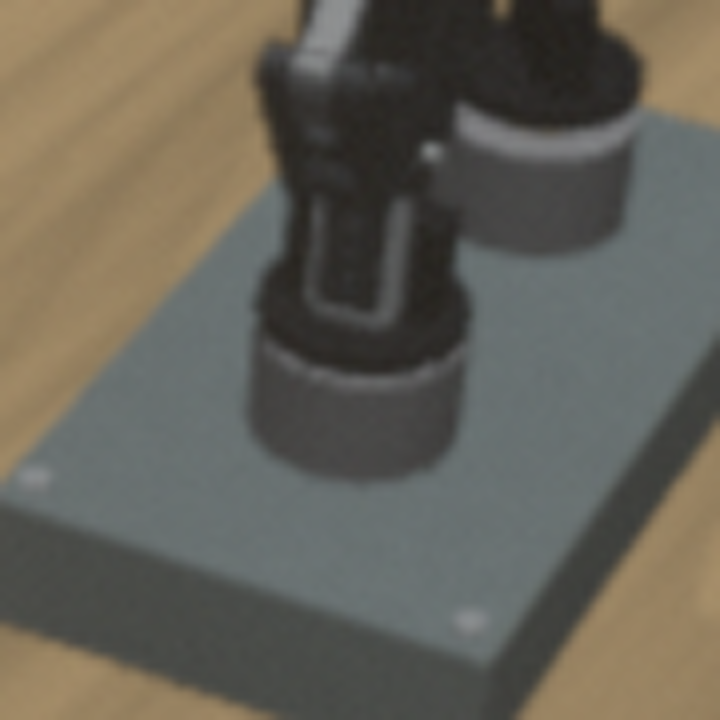

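Flange is about 1.2 mm above the rim, and the spring force is as expected. Twisting clockwise while watching the torque.

Emit:
play_rows:
  commands:
    - {"grip": 1, "x": 0, "y": 0, "z": 0, "rx": 0, "ry": 0, "rz": 0.05}
    - {"grip": 1, "x": 0, "y": 0, "z": 0, "rx": 0, "ry": 0, "rz": 0.05}
    - {"grip": 1, "x": 0, "y": 0, "z": 0, "rx": 0, "ry": 0, "rz": 0.05}
    - {"grip": 1, "x": 0, "y": 0, "z": 0, "rx": 0, "ry": 0, "rz": 0.05}

```text
time_s: 15.88
position: [0.548, 0.1663, 0.0558]
tool_rot: [[1.0, -0.009, 0.003], [-0.009, -1.0, 0.0], [0.003, -0.0, -1.0]]
ft_force: [-1.9, -0.1, 10.6]
grip_width: 0.0107
```

```bash
python3 - <<'E'
from h import *
st(); optics.get_image("top"); st(); optics.get_image("top"); st()
E
```

```text
15.88 [0.548  0.1663 0.0558] psi -90.53 0.0107 F [-1.9  -0.09 10.63] T [-0.073  0.111  0.067] h_mm 1.3 zcol [ 3.e-03  2.e-04 -1.e+00]
15.93 [0.548  0.1663 0.0558] psi -90.65 0.011 F [-0.96  0.22 10.01] T [-0.026  0.122 -0.005] h_mm 1.3 zcol [ 3.1e-03  2.0e-04 -1.0e+00]
15.97 [0.548  0.1663 0.0558] psi -90.5 0.0107 F [-1.87 -0.42 10.13] T [-0.041  0.186  0.01 ] h_mm 1.3 zcol [ 3.1e-03  2.0e-04 -1.0e+00]
```

Emit:
play_rows:
  commands:
    - {"grip": 1, "x": 0, "y": 0, "z": 0, "rx": 0, "ry": 0, "rz": 0.06}
    - {"grip": 1, "x": 0, "y": 0, "z": 0, "rx": 0, "ry": 0, "rz": 0.06}
    - {"grip": 1, "x": 0, "y": 0, "z": 0, "rx": 0, "ry": 0, "rz": 0.06}
    - {"grip": 1, "x": 0, "y": 0, "z": 0, "rx": 0, "ry": 0, "rz": 0.06}
    - {"grip": 1, "x": 0, "y": 0, "z": 0, "rx": 0, "ry": 0, "rz": 0.06}

```text
time_s: 16.6
position: [0.5482, 0.1663, 0.0559]
tool_rot: [[0.952, -0.305, 0.004], [-0.305, -0.952, 0.0], [0.003, -0.001, -1.0]]
ft_force: [-0.4, -0.3, 10.2]
grip_width: 0.0108
```

```bash
python3 - <<'E'
from h import *
st(); optics.get_image("top"); st(); optics.get_image("top"); st()
E
```

```text
16.6 [0.5482 0.1663 0.0559] psi -107.74 0.0108 F [-0.39 -0.35 10.16] T [-0.129 -0.011  0.081] h_mm 1.4 zcol [ 3.6e-03  2.0e-04 -1.0e+00]
16.65 [0.5483 0.1662 0.0559] psi -107.89 0.0107 F [-0.34 -0.52 10.22] T [-0.105  0.031 -0.03 ] h_mm 1.4 zcol [ 3.7e-03  2.0e-04 -1.0e+00]
16.7 [0.5483 0.1662 0.0559] psi -107.71 0.0106 F [-0.04 -0.51  9.38] T [-0.081 -0.    -0.056] h_mm 1.4 zcol [ 3.7e-03  2.0e-04 -1.0e+00]
```

Emit:
play_rows:
  commands:
    - {"grip": 1, "x": 0, "y": 0, "z": 0, "rx": 0, "ry": 0, "rz": 0.06}
    - {"grip": 1, "x": 0, "y": 0, "z": 0, "rx": 0, "ry": 0, "rz": 0.06}
    - {"grip": 1, "x": 0, "y": 0, "z": 0, "rx": 0, "ry": 0, "rz": 0.06}
    - {"grip": 1, "x": 0, "y": 0, "z": 0, "rx": 0, "ry": 0, "rz": 0.06}
    - {"grip": 1, "x": 0, "y": 0, "z": 0, "rx": 0, "ry": 0, "rz": 0.06}

```text
time_s: 17.32
position: [0.5483, 0.1662, 0.0559]
tool_rot: [[0.82, -0.573, 0.004], [-0.573, -0.82, 0.0], [0.003, -0.002, -1.0]]
ft_force: [-0.3, -0.4, 9.9]
grip_width: 0.0107
```

```bash
python3 - <<'E'
from h import *
st(); optics.get_image("top"); st(); optics.get_image("top"); st()
E
```

```text
17.32 [0.5483 0.1662 0.0559] psi -124.93 0.0107 F [-0.25 -0.36  9.9 ] T [-0.165  0.005  0.056] h_mm 1.4 zcol [ 3.8e-03  1.0e-04 -1.0e+00]
17.38 [0.5483 0.1662 0.0559] psi -125.08 0.0109 F [ 0.84 -0.72 10.43] T [-0.154  0.027  0.   ] h_mm 1.4 zcol [ 3.8e-03  1.0e-04 -1.0e+00]
17.43 [0.5483 0.1662 0.0559] psi -124.89 0.0107 F [ 0.75 -0.17 10.26] T [-0.169 -0.019  0.01 ] h_mm 1.4 zcol [ 3.8e-03  1.0e-04 -1.0e+00]
```

Emit:
play_rows:
  commands:
    - {"grip": 1, "x": 0, "y": 0, "z": 0, "rx": 0, "ry": 0, "rz": 0.03}
    - {"grip": 1, "x": 0, "y": 0, "z": 0, "rx": 0, "ry": 0, "rz": 0.03}
    - {"grip": 1, "x": 0, "y": 0, "z": 0, "rx": 0, "ry": 0, "rz": 0.03}
    - {"grip": 1, "x": 0, "y": 0, "z": 0, "rx": 0, "ry": 0, "rz": 0.02}
    - {"grip": 1, "x": 0, "y": 0, "z": 0, "rx": 0, "ry": 0, "rz": 0}

```text
time_s: 18.05
position: [0.5483, 0.1662, 0.0559]
tool_rot: [[0.753, -0.658, 0.004], [-0.658, -0.753, 0.0], [0.003, -0.003, -1.0]]
ft_force: [-0.5, -0.8, 10.5]
grip_width: 0.0107
```

```bash
python3 - <<'E'
from h import *
st(); optics.get_image("top"); st(); optics.get_image("top"); st()
E
```

```text
18.05 [0.5483 0.1662 0.0559] psi -131.13 0.0107 F [-0.52 -0.77 10.46] T [-0.122  0.038  0.06 ] h_mm 1.4 zcol [ 0.0038  0.     -1.    ]
18.1 [0.5483 0.1662 0.0559] psi -131.12 0.0108 F [ 0.24 -0.03 10.91] T [-0.139  0.023  0.04 ] h_mm 1.4 zcol [ 0.0038  0.     -1.    ]
18.15 [0.5483 0.1662 0.0559] psi -131.12 0.011 F [ 0.76 -0.72 10.34] T [-0.164  0.012 -0.015] h_mm 1.4 zcol [ 0.0038  0.     -1.    ]
```

Emit:
play_rows:
  commands:
    - {"grip": 1, "x": 0, "y": 0, "z": 0, "rx": 0, "ry": 0, "rz": 0.015}
    - {"grip": 1, "x": 0, "y": 0, "z": 0, "rx": 0, "ry": 0, "rz": 0.015}
    - {"grip": 1, "x": 0, "y": 0, "z": 0, "rx": 0, "ry": 0, "rz": 0.01}
    - {"grip": 1, "x": 0, "y": 0, "z": 0, "rx": 0, "ry": 0, "rz": 0}

```text
time_s: 18.65
position: [0.5481, 0.166, 0.0559]
tool_rot: [[0.727, -0.687, 0.003], [-0.687, -0.727, -0.0], [0.003, -0.002, -1.0]]
ft_force: [-0.8, -1.4, 10.4]
grip_width: 0.0105
```

```bash
python3 - <<'E'
from h import *
st(); optics.get_image("top"); st(); optics.get_image("top"); st()
E
```

```text
18.65 [0.5481 0.166  0.0559] psi -133.39 0.0105 F [-0.81 -1.42 10.44] T [-0.343  0.234  0.211] h_mm 1.4 zcol [ 3.1e-03 -5.0e-04 -1.0e+00]
18.7 [0.548  0.166  0.0559] psi -133.38 0.011 F [-2.11 -1.76 10.97] T [-0.344  0.174  0.24 ] h_mm 1.4 zcol [ 3.1e-03 -5.0e-04 -1.0e+00]
18.75 [0.548  0.166  0.0559] psi -133.38 0.0108 F [-1.56 -2.16 10.12] T [-0.26   0.177  0.215] h_mm 1.4 zcol [ 3.1e-03 -5.0e-04 -1.0e+00]
```

Reached the stop: 0.22 N m at 0.95 rad. I'll back the twist off slightly to unload it, then let the spring lift it into the notches.

Emit:
play_rows:
  commands:
    - {"grip": 1, "x": 0, "y": 0, "z": 0, "rx": 0, "ry": 0, "rz": -0.035}
    - {"grip": 1, "x": 0, "y": 0, "z": -0.0015, "rx": 0, "ry": 0, "rz": 0}
    - {"grip": 1, "x": 0, "y": 0, "z": -0.0015, "rx": 0, "ry": 0, "rz": 0}
    - {"grip": 1, "x": 0, "y": 0, "z": -0.0015, "rx": 0, "ry": 0, "rz": 0}
    - {"grip": 1, "x": 0, "y": 0, "z": -0.0015, "rx": 0, "ry": 0, "rz": 0}
    - {"grip": 1, "x": 0, "y": 0, "z": 0, "rx": 0, "ry": 0, "rz": 0}
    - {"grip": 1, "x": 0, "y": 0, "z": 0, "rx": 0, "ry": 0, "rz": 0}

```text
time_s: 19.62
position: [0.5481, 0.1661, 0.0614]
tool_rot: [[0.75, -0.661, 0.003], [-0.661, -0.75, -0.0], [0.002, -0.002, -1.0]]
ft_force: [0.7, -0.8, 6.2]
grip_width: 0.0107
```

```bash
python3 - <<'E'
from h import *
st(); optics.get_image("top"); st(); t=optics.get_image("scene"); crop(t,387,205,45,"pics/sc13.png",8); st()
E
```

```text
19.62 [0.5481 0.1661 0.0614] psi -131.41 0.0107 F [ 0.68 -0.83  6.16] T [-0.262 -0.106 -0.023] h_mm 6.9 zcol [ 2.9e-03 -2.0e-04 -1.0e+00]
19.68 [0.5481 0.1661 0.0614] psi -131.41 0.0107 F [ 1.76 -1.28  6.33] T [-0.211 -0.146 -0.006] h_mm 6.9 zcol [ 2.9e-03 -2.0e-04 -1.0e+00]
19.73 [0.5481 0.1661 0.0614] psi -131.41 0.0107 F [ 0.26 -0.35  6.36] T [-0.212 -0.104 -0.   ] h_mm 6.9 zcol [ 2.9e-03 -2.0e-04 -1.0e+00]
```

View pics/sc13.png

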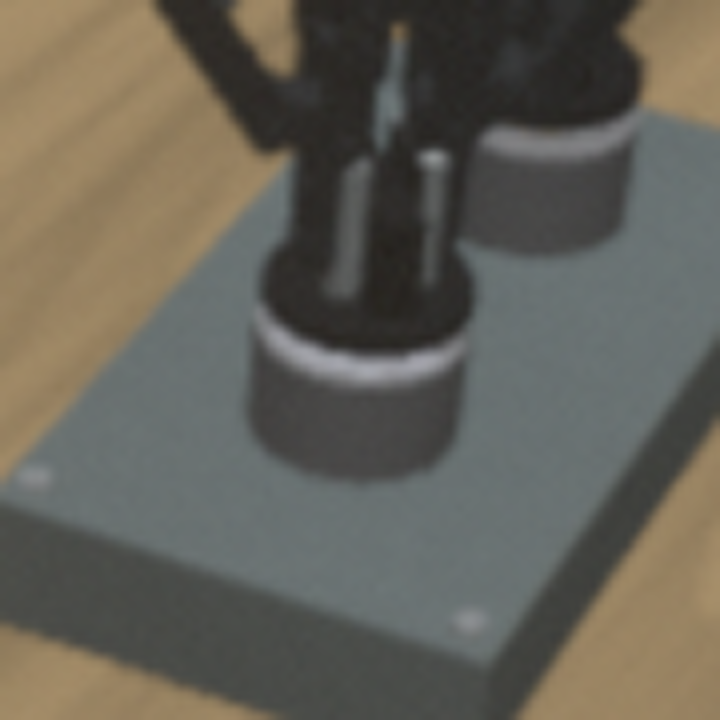

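Emit:
play_rows:
  commands:
    - {"grip": 1, "x": 0, "y": 0, "z": -0.0008, "rx": 0, "ry": 0, "rz": 0}
    - {"grip": 1, "x": 0, "y": 0, "z": -0.0007, "rx": 0, "ry": 0, "rz": 0}
    - {"grip": 1, "x": 0, "y": 0, "z": 0, "rx": 0, "ry": 0, "rz": 0}
    - {"grip": 1, "x": 0, "y": 0, "z": 0, "rx": 0, "ry": 0, "rz": 0}

```text
time_s: 20.23
position: [0.5479, 0.1661, 0.0622]
tool_rot: [[0.75, -0.661, 0.002], [-0.661, -0.75, -0.0], [0.001, -0.001, -1.0]]
ft_force: [5.3, -0.9, -0.1]
grip_width: 0.011
```

```bash
python3 - <<'E'
from h import *
st(); optics.get_image("top"); st(); optics.get_image("top"); st()
E
```

```text
20.23 [0.5479 0.1661 0.0622] psi -131.41 0.011 F [ 5.28 -0.93 -0.05] T [-0.301 -1.12   0.021] h_mm 7.7 zcol [ 1.9e-03 -1.0e-04 -1.0e+00]
20.27 [0.5479 0.1661 0.0622] psi -131.41 0.0106 F [ 5.03 -0.74 -0.67] T [-0.213 -1.136 -0.04 ] h_mm 7.7 zcol [ 1.9e-03 -1.0e-04 -1.0e+00]
20.32 [0.5479 0.1661 0.0622] psi -131.41 0.0101 F [ 4.76 -1.78 -1.3 ] T [-0.26 -1.12 -0.03] h_mm 7.7 zcol [ 1.9e-03 -1.0e-04 -1.0e+00]
```

The upward force fell to about zero while h stayed at 7.7 mm, so the notches are holding it. Releasing and retreating.

Emit:
play_rows:
  commands:
    - {"grip": 0.5, "x": 0, "y": 0, "z": 0, "rx": 0, "ry": 0, "rz": 0}
    - {"grip": 0, "x": 0, "y": 0, "z": 0, "rx": 0, "ry": 0, "rz": 0}
    - {"grip": -0.5, "x": 0, "y": 0, "z": 0, "rx": 0, "ry": 0, "rz": 0}
    - {"grip": -1, "x": 0, "y": 0, "z": 0, "rx": 0, "ry": 0, "rz": 0}
    - {"grip": -1, "x": 0, "y": 0, "z": 0, "rx": 0, "ry": 0, "rz": 0}
    - {"grip": -1, "x": 0, "y": 0, "z": 0, "rx": 0, "ry": 0, "rz": 0}
    - {"grip": -1, "x": 0, "y": 0, "z": 0, "rx": 0, "ry": 0, "rz": 0}

```text
time_s: 21.2
position: [0.547, 0.1662, 0.0621]
tool_rot: [[0.75, -0.661, -0.0], [-0.661, -0.75, 0.0], [-0.0, 0.0, -1.0]]
ft_force: [0.1, -0.3, 0.2]
grip_width: 0.0853
```

```bash
python3 - <<'E'
from h import *
st(); im=optics.get_image("wrist"); cv2.imwrite("pics/w14.png",im["color"])
ring(im,[.547,.1665],.10,.116,.03)
E
```

```text
21.2 [0.547  0.1662 0.0621] psi -131.41 0.0853 F [ 0.12 -0.29  0.15] T [-0.071  0.035  0.008] h_mm 7.6 zcol [-0.  0. -1.]
n 3899 z 0.1097 circ [547.7 166. ] 20.7 ell [547.3 166. ] [14.7 54.3] rect [array([547.6, 165.8]), array([12.1, 40.7]), np.float64(48.8)]
```

View pics/w14.png

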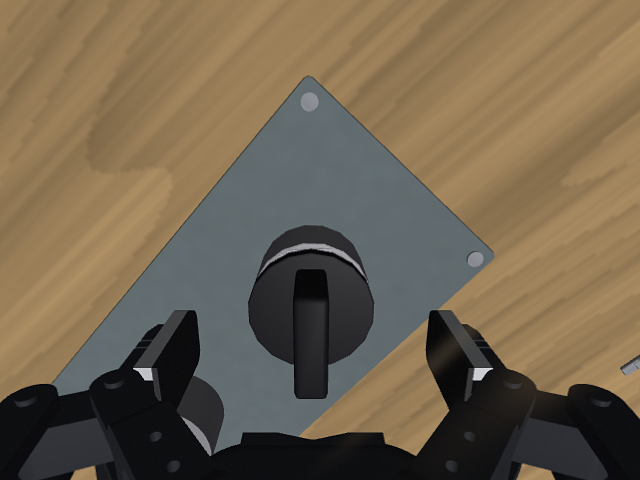

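Emit:
play_rows:
  commands:
    - {"grip": -1, "x": 0, "y": 0, "z": -0.01, "rx": 0, "ry": 0, "rz": 0}
    - {"grip": -1, "x": 0, "y": 0, "z": -0.03, "rx": 0, "ry": 0, "rz": 0}
    - {"grip": -1, "x": 0, "y": 0, "z": -0.04, "rx": 0, "ry": 0, "rz": 0}
    - {"grip": -1, "x": 0, "y": 0, "z": -0.04, "rx": 0, "ry": 0, "rz": 0}
    - {"grip": -1, "x": 0, "y": 0, "z": -0.02, "rx": 0, "ry": 0, "rz": 0}
    - {"grip": -1, "x": 0, "y": 0, "z": 0, "rx": 0, "ry": 0, "rz": 0}
    - {"grip": -1, "x": 0, "y": 0, "z": 0, "rx": 0, "ry": 0, "rz": 0}

```text
time_s: 22.12
position: [0.5466, 0.1662, 0.2013]
tool_rot: [[0.75, -0.661, -0.002], [-0.661, -0.75, -0.0], [-0.001, 0.001, -1.0]]
ft_force: [-0.1, -0.7, 0.3]
grip_width: 0.0853
```

```bash
python3 - <<'E'
from h import *
st(); im=optics.get_image("wrist"); cv2.imwrite("pics/w15.png",im["color"])
ring(im,[.547,.1665],.10,.116,.03); ring(im,[.547,.1665],.072,.09,.03); ring(im,[.534,.28],.10,.116,.03)
t=optics.get_image("scene"); cv2.imwrite("pics/sc15.png",t["color"])
E
```

```text
22.12 [0.5466 0.1662 0.2013] psi -131.41 0.0853 F [-0.12 -0.69  0.31] T [-0.021  0.026  0.002] h_mm 146.8 zcol [-1.6e-03 -2.0e-04 -1.0e+00]
n 1009 z 0.1098 circ [547.6 165.8] 20.3 ell [547.4 165.8] [17.3 45.1] rect [array([547.7, 165.9]), array([11.6, 39.8]), np.float64(48.7)]
n 2681 z 0.0819 circ [547.5 166. ] 25.9 ell [547.5 165.9] [51.2 51.3] rect [array([548. , 165.2]), array([51.1, 49.9]), np.float64(46.9)]
n 938 z 0.1095 circ [533.9 280. ] 20.5 ell [533.2 280.6] [16.5 48. ] rect [array([533.9, 279.8]), array([12.4, 40.5]), np.float64(45.3)]
```

View pics/sc15.png

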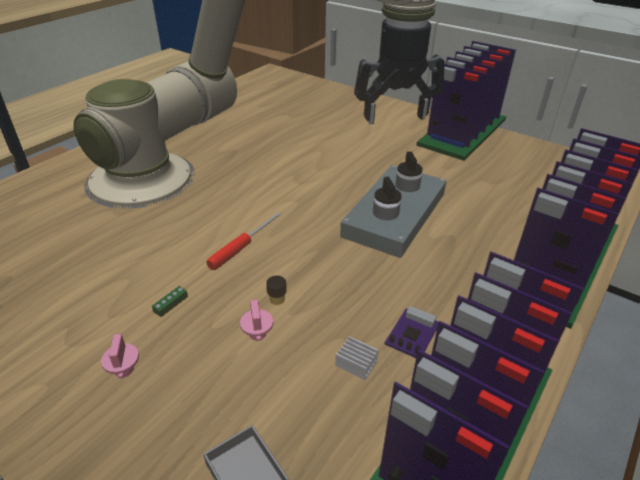

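View pics/w15.png

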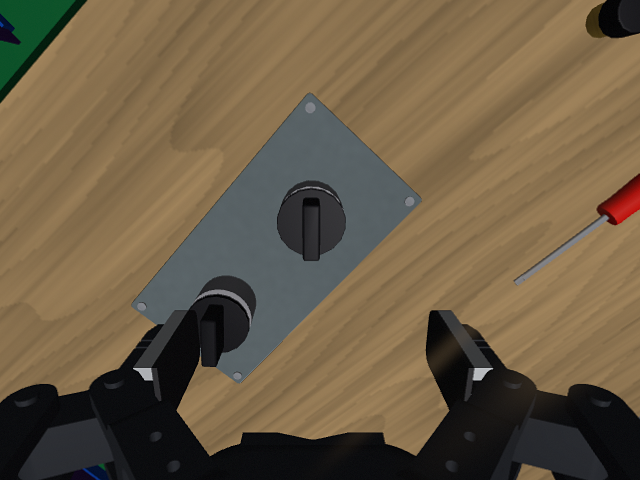

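The carrier's bar top matches its neighbour's height (0.1098 vs 0.1095 m). The gripper is clear, and the bystanders look unmoved in the scene picture. Handing in.

```bash
python3 - <<'E'
from rig import order
print(order.close_job())
E
```

```text
the job is handed in; nothing more can be done
None
```

The black fuse carrier is locked in the empty socket, let go of, and handed in at about 22 s of the 72 s allowed.

- **Fit:** I aligned the lugs to the slots by wrist camera, at about 11°. It went down into them without resistance. I pushed to about 1.3 mm above the rim, where the wrist read about 10 N against the spring.
- **Twist and lock:** I turned it clockwise to the stop at about 0.95 rad, where the torque reached about 0.22–0.24 N m. I backed off slightly and the spring lifted it about 7.6 mm above the rim; there the upward force dropped to zero, so the notches were holding it.
- **Last checks:**
  - After release, the new carrier's bar top read 0.1098 m and its neighbour's 0.1095 m. The wrist camera reads about 1.8 mm low everywhere, so this fits the expected 0.1115 m.
  - Its bar now lies at about −41°, within the notch play.
  - The gripper is open and about 14 cm above, and the bystanders and pink look-alikes look unmoved in the picture.
- **Disagreed with the data sheet:** both cameras showed the shut fingertips about 29 mm behind the reported TCP, not 14 mm ahead. My first grasp therefore closed on air above the bar, touching nothing; I went about 42 mm lower and the second one held.
- **Grip side effect:** the closing pads pressed the carrier onto the bench with about 19 N until I lifted it.
- **Not tested:** I did not try turning it counter-clockwise to check the lock. The lock rests on the height and force readings.

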